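# Set out a tasting order on the bakery counter

## Robot

A 6-joint arm with a two-finger parallel gripper is mounted at the origin on the work surface. World frame = base frame: x ahead of the robot, y to its left, z up, the work surface at z = 0. Lengths are in m, angles in rad, forces in N, time in s.
With the tool pointing down it reaches from about 0.3 to 0.875 m from the base axis. Payload 6.4 kg.
Tool frame: the origin (TCP) lies between the finger pads; the fingertips stand tip_extent ahead of it and the grasp point (between the pads) lies 5 mm behind it (tip_extent is the distance from the TCP to the fingertips, in m); z points along the fingers, y is the direction in which the jaws open and shut (so a half turn about z gives the same grasp; the last joint's range is limited). The gripper opens to 85 mm and grips with 20 to 120 N. Pads are 22 mm wide; open, the fingers measure 114 mm over their backs; the gripper's body (76 mm by 85 mm) begins 54 mm behind the grasp point. The pads swing forward as they close: fully open they stand 13 mm farther back than shut.
Start: joints at [0.942, 0.181, 1.607, -0, 1.354, -0.206], TCP at [0.236, 0.524, 0.245] pointing down, gripper open.
Joint ranges: [-2.99, 2.99], [-0.89, 2.07], [0.3, 2.58], [-1.14, 4.28], [0, 2.63], [-3.12, 3.12]. Speed limits (rad/s): [2.57, 2.57, 3.01, 3.14, 3.14, 3.14].

## Interface

Orientations are given as a unit quaternion [w, x, y, z].
In Python, from bench import * gives the robot as it stands.
- The arm moves only by the shell command python3 -m jog 'ROWS'. ROWS is JSON, a list of rows, each a list of 3 entries, a list of its own where there are three numbers: the shift along the tool's x, y, z in mm, then the turn, a rotation vector about the tool's x, y, z in rad, then the opening, from 0 (shut) to 1 (fully open). A call has 1 to 20 rows; each row is the pose to reach, as a shift and turn from the pose measured when the call began, along the tool's axes at that moment; what a row does not reach only later rows make up. A row lasts 1/12 s, in which the tool goes at most 41.7 mm and 7.16 degrees, less where a joint would pass 70% of its speed; a pose out of reach is approached as far as the arm can. A call with a gripper value outside its range is refused whole. The fingers move at their own pace and stop on an object; the grip force is fixed at half the most. Time passes only in rows, so rows that repeat a pose let the fingers close. It gives the time, the measured TCP pose, the force and the opening at its end, in the units of the state.
- get_obs(): the state, without advancing time (a new reading comes with each control period).
- camera(name): name is "scene" or "top" or "wrist"; returns (picture, depth): 384x512x3 uint8, red, green, blue; 384x512 float32, m along the optical axis (not along the pixel's ray), 0 where there is no reading.
- get_calibration(name): a dict with "fx", "fy", "cx", "cy" (pixels), "world_from_camera" (4x4, takes a point from camera to world coordinates). Camera axes: x right, y down, z forward; pixel columns grow to the right and rows downward; lengths in m; the calibration is good to about 2 mm. The wrist camera is an equidistant fisheye: a pixel r from the principal point sees the ray r / f radians off the axis. A picture is of the moment at which its call begins: read the wrist's pose just before it. get_calibration takes no time and is no camera call; for the wrist camera it gives the pose at the moment of the call.
- hand_in(): hands the job in, once; it reports no verdict.
The state is a dict: "time_s": time; "q": joint angles; "dq": joint speeds; "joint_efforts": joint torques, N m; "eef_pos": TCP position; "eef_rot": TCP orientation; "wrist_force": force on the tool from outside, world axes, zero at the start; "torque": the same for the moment, N m; "opening": opening from 0.0 (shut) to 1.0 (fully open).
Only numpy, scipy, OpenCV 4.12 (cv2) and the standard library are available. Lean on these libraries where they do the work, as an engineer would, in place of code of your own. Each camera call takes 0.05 s, during which the arm holds its last target.

## Task

Take the order in hand by pushing the order slide to its far stop; then stir the nuts in the two-handled pan with the wooden pestle until every nut is at least 2 cm from where it lay, and stand the pestle upright in the middle of its saucer again. Also set out, upright and with a gap of about 3 cm, whichever of these are on the counter: the jam jar straight out from the pan's left handle and the honey bottle straight out from its right handle (left and right as the robot sees it), the square sugar tin centred behind the pan, the wooden spice mill centred in front of the napkin basket, on the robot's side. Only when all that stands in place, slide the order slide back fully to its near stop; keep the nuts in the pan and leave the other things on the counter alone.

Things in the scene. Friction and masses are not known exactly. Their poses are not given: they have to be found in the camera images.
- order (a joint): the order slide: value 0 at its near stop (the end of the rail nearest the robot), 0.14 m at its far stop (end away from the robot). It slides with about 1.5 N of friction plus 3 N per m/s of damping, and stays where it is left.
- order_grip (a point): centre of the top face of the order slide's upright dark-wood grip, 34 mm (along the rail) x 26 mm (across) x 60 mm tall, vertical sides; the top is 76 mm above the counter. Its own x axis points along the rail in the direction of growing joint value.
- rail: the order slide's dark steel rail, fixed on the counter on the robot's right, 240 mm (its x, roughly away from the robot) x 70 mm x 16 mm high, with a 12 mm thick wooden end block 30 mm high at each end. Origin: centre of the underside. The grip runs along its centre line, from x = -70 to +70 mm.
- pan: round steel pan with the nuts, fixed: outer radius 88 mm at the rim, 78 at the foot, 55 mm high; inner floor 6 mm up, inner radius 74 mm there, walls 4 mm. Origin: centre of the underside; x axis points about away from the robot (behind). Wire handles, 50 mm wide and 45 mm up, on its +y side (left seen from the robot) and -y side (right), reach to 107 mm from the centre
- saucer: small white saucer, home of the pestle, fixed on the counter: 104 mm across, floor 4 mm above the counter and flat to 43 mm radius, rim 9 mm high. Origin: centre of the underside.
- pestle: wooden pestle (stirring rod) standing upright in the saucer: foot 34 mm in diameter and 30 mm high, above it a round shaft 24 mm in diameter, 130 mm tall in all, 0.12 kg. Origin: centre of the foot's underside; z along the shaft to its top.
- jam: squat round glass jam jar with a white lid, 60 mm in diameter, 90 mm tall, about 0.35 kg with its weight low in the base. Origin: centre of the underside; z up. May be absent.
- honey: round glass honey bottle with a narrow neck: body 52 mm in diameter up to 84 mm, neck and white cap 32 mm, 120 mm tall, about 0.3 kg with its weight low in the base. Origin: centre of the underside; z up. May be absent.
- sugar: square steel sugar tin with a dark lid, 56 x 56 mm, 100 mm tall, about 0.35 kg with its weight low in the base. Origin: centre of the underside; x and y axes square to its sides; z up. May be absent.
- mill: dark wooden spice mill: foot 50 mm in diameter, waist 36 mm in diameter between 45 and 80 mm height, head 46 to 48 mm, 114 mm tall, about 0.25 kg with its weight low in the base. Origin: centre of the underside; z up. May be absent.
- basket: wire napkin basket, fixed at the back left of the counter: 120 mm (its x, about away from the robot) x 160 mm (its y) x 75 mm high. Origin: centre of the underside; its front face, towards the robot, is at x = -60 mm.
- nut1_center (a point): centre of nut 1 of 5: a round brown nut, 30 mm in diameter, 15 g, loose on the floor of the pan, the five in a rough ring about 45 mm from the pan's centre.
- nut2_center (a point): centre of nut 2 of 5: a round brown nut, 30 mm in diameter, 15 g, loose on the floor of the pan, the five in a rough ring about 45 mm from the pan's centre.
- nut3_center (a point): centre of nut 3 of 5: a round brown nut, 30 mm in diameter, 15 g, loose on the floor of the pan, the five in a rough ring about 45 mm from the pan's centre.
- nut4_center (a point): centre of nut 4 of 5: a round brown nut, 30 mm in diameter, 15 g, loose on the floor of the pan, the five in a rough ring about 45 mm from the pan's centre.
- nut5_center (a point): centre of nut 5 of 5: a round brown nut, 30 mm in diameter, 15 g, loose on the floor of the pan, the five in a rough ring about 45 mm from the pan's centre.
- roll: bystander, leave alone: bread roll 80 x 44 x 40 mm near the robot, in front of the pan on the left. Origin: centre of the underside.
- mug: bystander, leave alone: white mug, 72 mm in diameter, 80 mm tall, beyond the pan. Origin: centre of the underside.
- can: bystander, leave alone: round can, 60 mm in diameter, 100 mm tall, beyond the pan. Origin: centre of the underside.
- butterdish: bystander, leave alone: white butter dish 70 x 100 x 34 mm, near the robot, in front of the pan on the right. Origin: centre of the underside.
- tongs: bystander, leave alone: steel tongs 190 mm long, 10 mm high, lying at the near left. Origin: centre of the underside.
Things that resemble listed ones, but are neither listed nor needed, are in the scene too. What is shaped like the mill but green is not meant.

How it is judged:
On the way, in this order (a step that is already met when the one before it is completed fails the run):
1. the order slide is at its far stop (within 6 mm) (value of joint order above 0.134 m), for 0.2 s.
2. with the pestle's foot in the pan, every nut is at least 15 mm from where it lay at the start (distance of each of nut1_center, nut2_center, nut3_center, nut4_center, nut5_center from where it was at the start of the episode above 0.015 m and horizontal distance between pestle and pan below 0.075 m and z of pestle in the frame of pan below 0.035 m), for 0.1 s.
3. the pestle stands upright in its saucer and every item present stands in its place (horizontal distance between pestle and saucer below 0.025 m and angle between each of pestle, jam, honey, sugar, mill's own z axis and vertical below 0.12 rad and z of pestle in the frame of saucer below 0.012 m and y of jam in the frame of pan between 0.15 and 0.187 m and x of jam in the frame of pan between -0.02 and 0.02 m and height (world z) of each of jam, honey, sugar, mill below 0.01 m and y of honey in the frame of pan between -0.183 and -0.146 m and x of honey in the frame of pan between -0.02 and 0.02 m and x of sugar in the frame of pan between 0.129 and 0.166 m and y of sugar in the frame of pan between -0.02 and 0.02 m and x of mill in the frame of basket between -0.135 and -0.098 m and y of mill in the frame of basket between -0.02 and 0.02 m), for 0.2 s.
4. the order slide is back at its near stop (within 6 mm) (value of joint order below 0.006 m), for 0.2 s.
At the end, for the whole second after the job is handed in: Order slide within 6 mm of near stop; pestle upright, within 25 mm of saucer centre; each item present upright on the counter, 13 to 50 mm clear of its reference (handle, rim or basket front), within 20 mm sideways of its centre line; nuts in pan; all at rest (all of step 3 and value of joint order below 0.006 m and horizontal distance between each of nut1_center, nut2_center, nut3_center, nut4_center, nut5_center and pan below 0.085 m and linear speed of each of jam, honey, sugar, mill, pestle below 0.03 m/s); the robot touches nothing.
It fails at once if a nut leaves the pan (horizontal distance between any of nut1_center, nut2_center, nut3_center, nut4_center, nut5_center and pan above 0.095 m).
It fails at once if a bystander is moved more than 3 cm (distance of any of roll, mug, can, butterdish, tongs from where it was at the start of the episode above 0.03 m).
Of jam, honey, sugar, mill only 2 to 4 are there at a start; the rules pass over those that are not, and their reading is None.
At some moment in a run one of jam, honey, sugar, mill may be knocked a few centimetres aside while the robot is not near it.
It also fails if it takes over 210 s, if anything falls off the work surface, if the arm or the gripper's body presses on something with over 40 N, if the wrist force passes 120 N, or if a joint passes its speed limit or range.

## Working session

There is one attempt and no reset: what is moved stays moved. The work goes in short steps, Python scripts to look and compute and a shell command to move; the robot and the scene stay as the last step left them, time stands still between calls to the robot, and variables do not carry over. Pictures are saved under pics/ and viewed, and the job is handed in when it is done.

```bash
ls; mkdir -p pics; python3 - <<'E'
from bench import *
import cv2
o=get_obs(); print(o)
for n in ["scene","top","wrist"]:
    im,d=camera(n); cv2.imwrite(f"pics/{n}0.png",im[:,:,::-1]); c=get_calibration(n); print(n,c)
E
```

```text
pics
{'time_s': 0.0, 'q': array([ 9.41722626e-01,  1.81543982e-01,  1.60799821e+00, -1.33492223e-05,
        1.35378450e+00, -2.06296612e-01]), 'dq': array([-1.38790462e-03, -4.31624294e-04, -8.60794529e-04,  1.85927258e-03,
       -4.81075400e-05, -3.95122514e-04]), 'joint_efforts': array([ 3.71835713e-04, -4.44858992e+01, -3.51343775e+01, -3.01931814e-04,
        9.02968895e-03, -9.63832214e-07]), 'eef_pos': array([0.23559269, 0.52394964, 0.2443872 ]), 'eef_rot': array([-3.45747649e-04,  2.09816248e-01,  9.77740451e-01, -7.95129020e-04]), 'wrist_force': array([ 0.19621036, -0.22410193,  0.39212988]), 'torque': array([0.01048297, 0.00431111, 0.04019595]), 'opening': 1.00143608694579}
scene {'fx': 479.6893946913091, 'fy': 479.6893946913091, 'cx': 251.3368303129666, 'cy': 197.6044044762355, 'world_from_camera': array([[ 0.84883617,  0.28154111, -0.44745029,  1.10547004],
       [ 0.52821822, -0.48611986,  0.6961846 , -0.84459982],
       [-0.02150988, -0.82729806, -0.56135126,  0.7853009 ],
       [ 0.        ,  0.        ,  0.        ,  1.        ]])}
top {'fx': 348.3857219176953, 'fy': 348.3857219176953, 'cx': 253.87399895209788, 'cy': 189.66128621199448, 'world_from_camera': array([[-0.00664405, -0.99551714,  0.0943477 ,  0.43410595],
       [-0.99984584,  0.00814702,  0.01555384,  0.0173863 ],
       [-0.01625276, -0.09422982, -0.9954178 ,  1.20783649],
       [ 0.        ,  0.        ,  0.        ,  1.        ]])}
wrist {'fx': 297.3186396354542, 'fy': 297.3186396354542, 'cx': 258.31077627786755, 'cy': 189.85425103300238, 'world_from_camera': array([[ 0.41025795,  0.86148368,  0.2992228 ,  0.15800776],
       [ 0.91196746, -0.38684684, -0.1366195 ,  0.55900926],
       [-0.00194207,  0.32893069, -0.94435207,  0.37326381],
       [ 0.        ,  0.        ,  0.        ,  1.        ]])}
```

View pics/top0.png

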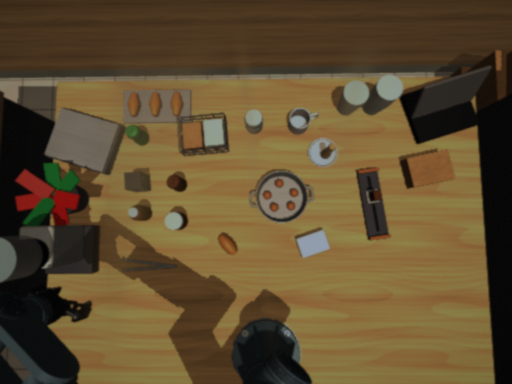

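View pics/scene0.png

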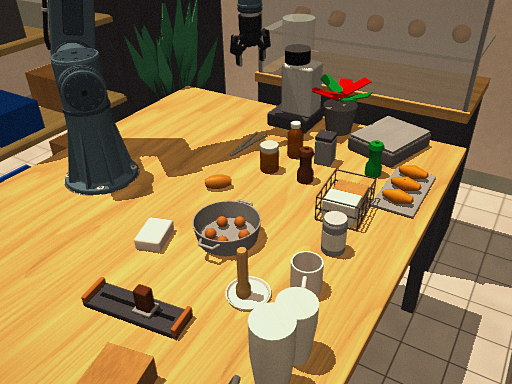

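View pics/wrist0.png

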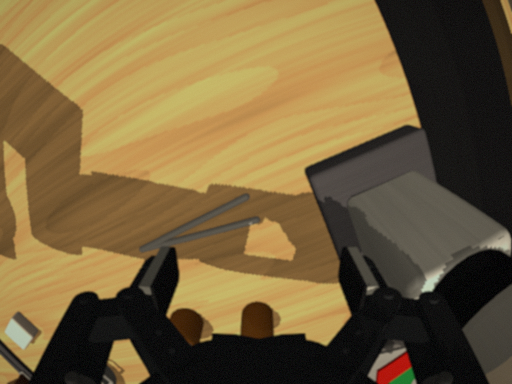

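The top view shows jam (175,220), honey (140,213), sugar (137,181) and mill (177,183), so all four are present. The green decoy is at (133,132), the pan at (282,195), the saucer at (322,152) and the rail at (373,203), with its grip near mid-rail. Next I'll measure these.

```bash
cat > h.py <<'E'
from bench import *
import numpy as np, cv2
def cloud(n):
    im,d=camera(n); c=get_calibration(n)
    v,u=np.mgrid[0:384,0:512].astype(float)
    P=np.stack([(u-c['cx'])/c['fx']*d,(v-c['cy'])/c['fy']*d,d],-1)
    T=c['world_from_camera']; W=P@T[:3,:3].T+T[:3,3]; W[d==0]=np.nan
    return im,d,W,c
def ray(c,u,v,z):
    T=c['world_from_camera']; r=T[:3,:3]@np.array([(u-c['cx'])/c['fx'],(v-c['cy'])/c['fy'],1.]); o=T[:3,3]
    return o+r*(z-o[2])/r[2]
def proj(c,p):
    T=c['world_from_camera']; q=T[:3,:3].T@(np.array(p,float)-T[:3,3]); return q[0]/q[2]*c['fx']+c['cx'],q[1]/q[2]*c['fy']+c['cy']
def hmap(W,im,x0=.1,x1=.8,y0=-.4,y1=.5,s=1000):
    pass
E
python3 - <<'E'
from h import *
im,d,W,c=cloud("top")
cv2.imwrite("pics/topA.png",cv2.resize(im[95:255,110:270,::-1],(800,800))[:600*800//800])
cv2.imwrite("pics/topB.png",cv2.resize(im[100:250,240:400,::-1],(640,600),interpolation=cv2.INTER_CUBIC))
cv2.imwrite("pics/topA.png",cv2.resize(im[105:255,110:270,::-1],(640,600),interpolation=cv2.INTER_CUBIC))
for n,(u,v) in dict(jam=(175,220),honey=(140,213),sugar=(137,181),mill=(177,183),pan=(282,195),pest=(328,152),grip=(374,195),table=(300,290),table2=(150,290),can=(254,115),mug=(298,120),butter=(313,243),roll=(228,243)).items():
    print(n,W[v,u].round(3))
E
```

```text
jam [0.444 0.289 0.09 ]
honey [0.468 0.401 0.092]
sugar [0.57  0.412 0.098]
mill [0.562 0.28  0.106]
pan [ 0.529 -0.061  0.005]
pest [ 0.66  -0.206  0.094]
grip [ 0.521 -0.353  0.079]
table [ 0.206 -0.118 -0.002]
table2 [ 0.208  0.393 -0.001]
can [0.784 0.033 0.099]
mug [ 0.793 -0.121  0.009]
butter [ 0.365 -0.16   0.031]
roll [0.367 0.123 0.04 ]
```

View pics/topA.png

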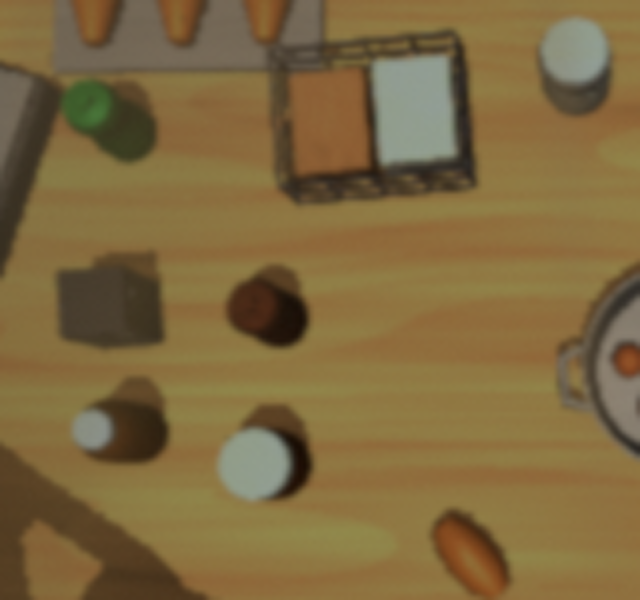

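View pics/topB.png

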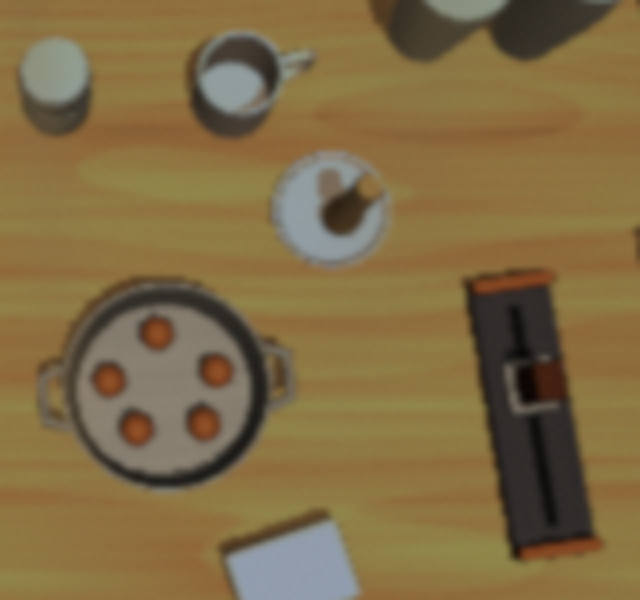

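```bash
cat >> h.py <<'E'
def blob(W,x,y,r,z0,z1):
    m=(np.hypot(W[...,0]-x,W[...,1]-y)<r)&(W[...,2]>z0)&(W[...,2]<z1)
    return W[m]
def circ(P):
    (cx,cy),r=cv2.minEnclosingCircle(P[:,:2].astype(np.float32)); return np.array([cx,cy,r])
E
python3 - <<'E'
from h import *
im,d,W,c=cloud("top")
ims,ds,S,cs=cloud("scene")
A=lambda x,y:(110+x/4-.375,105+y/4-.375); B=lambda x,y:(240+x/4-.375,100+y/4-.375)
for n,p,z in [("jam",A(256,464),.09),("honey",A(93,430),.12),("mill",A(254,305),.114),("green",A(88,105),.114),("panrim",B(166,384),.055),("hL",B(52,395),.045),("hR",B(281,374),.045),("saucer",B(330,208),.009),("pestle",B(370,186),.13),("grip",B(549,381),.076),("railfar",B(511,282),.03),("railnear",B(557,549),.03),
 ("n1",B(156,332),.021),("n2",B(214,370),.021),("n3",B(203,423),.021),("n4",B(137,428),.021),("n5",B(108,380),.021),
 ("bskTL",A(272,50),.075),("bskTR",A(460,38),.075),("bskBL",A(288,190),.075),("bskBR",A(472,178),.075)]:
    print(n,ray(c,*p,z)[:2].round(4))
for n,x,y,r,z0,z1 in [("jam",.444,.289,.06,.08,.1),("honey",.468,.4,.05,.105,.13),("sugar",.57,.41,.06,.09,.11),("mill",.56,.28,.05,.1,.125),("pestle",.66,-.206,.05,.12,.14),("grip",.52,-.353,.05,.065,.09),("pan",.53,-.06,.12,.048,.06),("sauc",.66,-.19,.08,.0055,.014)]:
    for nm,M in (("top",W),("sc",S)):
        P=blob(M,x,y,r,z0,z1)
        if len(P)<3: print(n,nm,len(P)); continue
        print(n,nm,len(P),"mean",P.mean(0).round(4),"circ",circ(P).round(4), "rect",cv2.minAreaRect((P[:,:2]*1000).astype(np.float32)))
E
```

```text
jam [0.4424 0.293 ]
honey [0.4696 0.4143]
mill [0.5679 0.2906]
green [0.7314 0.4274]
panrim [ 0.5228 -0.0548]
hL [0.5151 0.0399]
hR [ 0.5312 -0.1515]
saucer [ 0.6788 -0.2024]
pestle [ 0.6713 -0.2119]
grip [ 0.5212 -0.3634]
railfar [ 0.6092 -0.3502]
railnear [ 0.3842 -0.38  ]
n1 [ 0.5701 -0.049 ]
n2 [ 0.5371 -0.098 ]
n3 [ 0.4919 -0.0879]
n4 [ 0.488  -0.0318]
n5 [ 0.5292 -0.0075]
bskTL [0.7872 0.2885]
bskTR [0.7957 0.1311]
bskBL [0.6683 0.2735]
bskBR [0.6768 0.121 ]
jam top 262 mean [0.443  0.2957 0.0893] circ [0.4432 0.2965 0.0288] rect ((442.8941345214844, 296.4395751953125), (56.53396224975586, 54.562156677246094), 89.33995056152344)
jam sc 181 mean [0.4459 0.29   0.0883] circ [0.4408 0.2938 0.0326] rect ((443.76995849609375, 295.0875549316406), (59.103023529052734, 54.9720458984375), 87.30764770507812)
honey top 87 mean [0.4709 0.4153 0.1183] circ [0.471  0.4164 0.0156] rect ((471.66766357421875, 415.819580078125), (29.22373390197754, 28.39698028564453), 89.41533660888672)
honey sc 72 mean [0.4736 0.4106 0.1158] circ [0.4734 0.4145 0.0175] rect ((472.6905212402344, 413.053924560546
[... 1510 characters left out ...]
24  -0.0597  0.0529] circ [ 0.522  -0.0545  0.1067] rect ((521.7081298828125, -54.516021728515625), (173.5643768310547, 174.2310333251953), 50.25135803222656)
pan sc 485 mean [ 0.52   -0.0601  0.0524] circ [ 0.521  -0.0577  0.1076] rect ((521.2742919921875, -55.97920227050781), (173.08480834960938, 182.18560791015625), 49.00566482543945)
sauc top 201 mean [ 0.6779 -0.1977  0.0078] circ [ 0.6599 -0.1932  0.075 ] rect ((676.708251953125, -204.24853515625), (142.98191833496094, 100.71615600585938), 65.37360382080078)
sauc sc 338 mean [ 0.6786 -0.204   0.0079] circ [ 0.6774 -0.2036  0.0523] rect ((678.4979248046875, -204.0998077392578), (101.95207214355469, 98.71206665039062), 49.09444808959961)
```

```bash
python3 - <<'E'
import bench; print([n for n in dir(bench) if n[0]!='_']); print(getattr(bench,'tip_extent',None))
from h import *
im,d,W,c=cloud("top"); ims,ds,S,cs=cloud("scene")
for nm,M in (("top",W),("sc",S)):
    P=blob(M,.732,.2,.15,.066,.082); print(nm,len(P),cv2.minAreaRect((P[:,:2]*1000).astype(np.float32)))
    P=blob(M,.497,-.365,.16,.024,.036); print(nm,len(P),cv2.minAreaRect((P[:,:2]*1000).astype(np.float32)))
cv2.imwrite("pics/sc1.png",cv2.resize(ims[100:300,60:440,::-1],(760,400),interpolation=cv2.INTER_CUBIC))
E
```

```text
['MotionError', 'camera', 'get_calibration', 'get_obs', 'hand_in', 'tip_extent']
0.014
top 317 ((739.9857177734375, 171.1650390625), (120.55885314941406, 237.56832885742188), 4.853516101837158)
top 220 ((506.25885009765625, -425.56573486328125), (240.11050415039062, 187.1035614013672), 8.504693984985352)
sc 337 ((736.304931640625, 208.7782440185547), (120.37520599365234, 165.60585021972656), 4.940084934234619)
sc 479 ((496.3897705078125, -368.7791442871094), (242.65829467773438, 70.59481048583984), 7.977145671844482)
```

View pics/sc1.png

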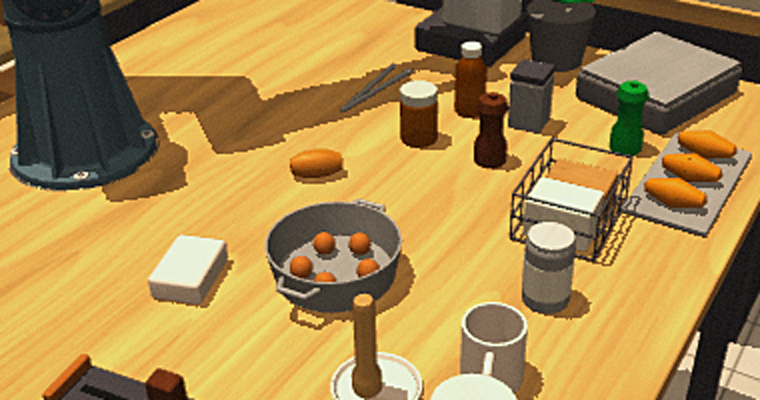

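```bash
cat >> h.py <<'E'
from scipy.spatial.transform import Rotation as R
def plan(x,y,z,yaw=None):
    # yaw: world angle (deg) of tool y axis
    o=get_obs(); q=o['eef_rot']; r=R.from_quat([q[1],q[2],q[3],q[0]])
    s=r.inv().apply(np.array([x,y,z])-o['eef_pos'])*1000
    if yaw is None:
        yy=r.as_matrix()[:,1]; yaw=np.degrees(np.arctan2(yy[1],yy[0]))
    a=np.radians(yaw); T=np.array([[np.sin(a),np.cos(a),0],[-np.cos(a),np.sin(a),0],[0,0,-1]])
    # columns x,y,z
    T=np.stack([np.cross([np.cos(a),np.sin(a),0],[0,0,-1]),[np.cos(a),np.sin(a),0],[0,0,-1]],1)
    t=(r.inv()*R.from_matrix(T)).as_rotvec()
    print("shift",s.round(0),"turn",t.round(3),"rows>=%.1f"%max(np.linalg.norm(s)/41.7,np.degrees(np.linalg.norm(t))/7.16),"yaw",round(yaw,1))
def st():
    o=get_obs(); print(round(o['time_s'],2),o['eef_pos'].round(4),'F',o['wrist_force'].round(1),'op',round(o['opening'],3))
E
python3 -c "
from h import *
plan(.522,-.364,.2,98)"
```

```text
shift [-625. -693.   45.] turn [-0.    -0.    -0.562] rows>=22.4 yaw 98
```

```bash
python3 -m jog '[[[-625,-693,45],[0,0,-0.562],1],[[-625,-693,45],[0,0,-0.562],1],[[-625,-693,45],[0,0,-0.562],1],[[-625,-693,45],[0,0,-0.562],1],[[-625,-693,45],[0,0,-0.562],1],[[-625,-693,45],[0,0,-0.562],1],[[-625,-693,45],[0,0,-0.562],1],[[-625,-693,45],[0,0,-0.562],1],[[-625,-693,45],[0,0,-0.562],1],[[-625,-693,45],[0,0,-0.562],1],[[-625,-693,45],[0,0,-0.562],1],[[-625,-693,45],[0,0,-0.562],1],[[-625,-693,45],[0,0,-0.562],1],[[-625,-693,45],[0,0,-0.562],1],[[-625,-693,45],[0,0,-0.562],1],[[-625,-693,45],[0,0,-0.562],1],[[-625,-693,45],[0,0,-0.562],1],[[-625,-693,45],[0,0,-0.562],1],[[-625,-693,45],[0,0,-0.562],1],[[-625,-693,45],[0,0,-0.562],1]]'; python3 -c "
from h import *
plan(.522,-.364,.2,98);plan(.522,-.364,.05,98)"
```

```text
time_s: 2.07
eef_pos: [0.4872, -0.2587, 0.2057]
eef_rot: [0.0, -0.069, 0.998, -0.0]
wrist_force: [0.4, 0.2, 0.9]
opening: 0.998
shift [ -20. -109.    6.] turn [-0.     0.    -0.001] rows>=2.7 yaw 98
shift [ -20. -109.  156.] turn [-0.     0.    -0.001] rows>=4.6 yaw 98
```

```bash
python3 -m jog '[[[-20,-109,6],[0,0,0],1],[[-20,-109,6],[0,0,0],1],[[-20,-109,6],[0,0,0],1],[[-20,-109,6],[0,0,0],1],[[-20,-109,36],[0,0,0],1],[[-20,-109,66],[0,0,0],1],[[-20,-109,96],[0,0,0],1],[[-20,-109,126],[0,0,0],1],[[-20,-109,150],[0,0,0],1],[[-20,-109,156],[0,0,0],1],[[-20,-109,156],[0,0,0],1]]'; python3 - <<'E'
from h import *
im,d=camera("wrist"); cv2.imwrite("pics/w1.png",im[:,:,::-1]); im,d=camera("scene"); cv2.imwrite("pics/s2.png",im[200:384,20:280,::-1]); st()
E
```

```text
time_s: 2.98
eef_pos: [0.5208, -0.3623, 0.0474]
eef_rot: [-0.002, -0.069, 0.998, 0.002]
wrist_force: [0.2, 1.1, -0.1]
opening: 0.996
3.08 [ 0.5228 -0.3644  0.0511] F [-0.1 -0.6 -0.9] op 1.002
```

View pics/w1.png

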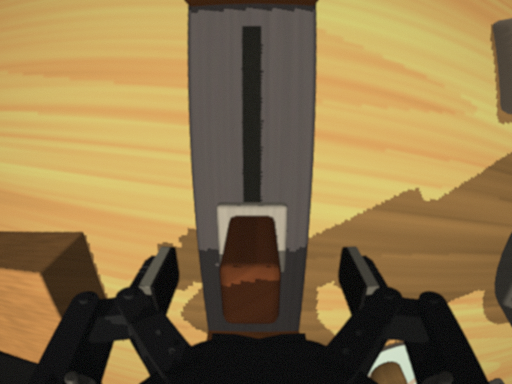

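View pics/s2.png

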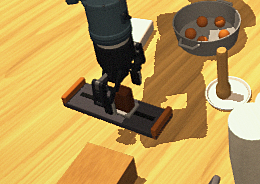

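The fingers are astride the grip (wrist view: grip at (250,290), fingers at (160,280) and (355,280)). I'll close and slide to the far stop.

```bash
python3 -m jog '[[[0,0,0],[0,0,0],0.1],[[0,0,0],[0,0,0],0.1],[[0,0,0],[0,0,0],0.1],[[0,0,0],[0,0,0],0.1],[[0,0,0],[0,0,0],0.1],[[0,0,0],[0,0,0],0.1]]'
python3 -m jog '[[[-10,0,0],[0,0,0],0.1],[[-20,0,0],[0,0,0],0.1],[[-30,0,0],[0,0,0],0.1],[[-38,0,0],[0,0,0],0.1],[[-42,0,0],[0,0,0],0.1],[[-44,0,0],[0,0,0],0.1],[[-44,0,0],[0,0,0],0.1],[[-44,0,0],[0,0,0],0.1]]'; python3 -c "
from h import *
st()"
```

```text
time_s: 3.58
eef_pos: [0.5233, -0.3655, 0.0522]
eef_rot: [0.001, -0.069, 0.998, -0.002]
wrist_force: [0.3, -2.3, 3.7]
opening: 0.296
time_s: 4.25
eef_pos: [0.5674, -0.3594, 0.0522]
eef_rot: [0.002, -0.069, 0.998, -0.002]
wrist_force: [2.6, -2.2, -0.2]
opening: 0.298
4.25 [ 0.5674 -0.3594  0.0522] F [ 2.6 -2.2 -0.2] op 0.298
```

```bash
python3 -m jog '[[[-2,0,0],[0,0,0],0.1],[[-4,0,0],[0,0,0],0.1],[[-5,0,0],[0,0,0],0.1],[[-5,0,0],[0,0,0],0.1],[[-5,0,0],[0,0,0],0.1]]'
```

```text
time_s: 4.67
eef_pos: [0.5682, -0.3594, 0.0521]
eef_rot: [-0.002, -0.069, 0.998, -0.001]
wrist_force: [-17.3, -3.2, 8.7]
opening: 0.299
```

The stop is reached: 17 N of reaction and only 0.8 mm of travel for the last 5 mm commanded. Releasing and rising.

```bash
python3 -m jog '[[[0,0,0],[0,0,0],1],[[0,0,0],[0,0,0],1],[[0,0,0],[0,0,0],1],[[0,0,0],[0,0,0],1],[[0,0,0],[0,0,0],1],[[0,0,-40],[0,0,0],1],[[0,0,-80],[0,0,0],1],[[0,0,-120],[0,0,0],1],[[0,0,-150],[0,0,0],1],[[0,0,-150],[0,0,0],1]]'; python3 - <<'E'
from h import *
st()
ims,ds,S,cs=cloud("scene")
cv2.imwrite("pics/s3.png",ims[:,:,::-1])
P=blob(S,.566,-.357,.05,.065,.09)
print(len(P)); 
if len(P)>3: print(cv2.minAreaRect((P[:,:2]*1000).astype(np.float32)))
P=blob(S,.671,-.21,.04,.12,.14); print(circ(P))
plan(.671,-.2115,.2,95); plan(.671,-.2115,.09,95)
E
```

```text
time_s: 5.5
eef_pos: [0.5725, -0.3615, 0.2115]
eef_rot: [0.003, -0.069, 0.998, -0.006]
wrist_force: [1.0, -1.0, 0.8]
opening: 1.002
5.5 [ 0.5725 -0.3615  0.2115] F [ 1.  -1.   0.8] op 1.002
207
((567.364990234375, -360.04522705078125), (34.79316329956055, 26.477439880371094), 4.964292526245117)
[ 0.66977996 -0.21255933  0.0128514 ]
shift [-119.  134.    7.] turn [-0.009  0.002  0.052] rows>=4.3 yaw 95
shift [-119.  135.  117.] turn [-0.009  0.002  0.052] rows>=5.1 yaw 95
```

View pics/s3.png

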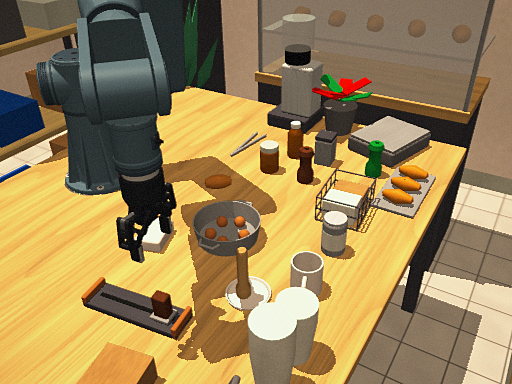

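The slide stands at its far stop (162,300) and the pestle is at (243,270), as expected. Now the pestle.

```bash
python3 -m jog '[[[-119,134,7],[0,0,0.05],1],[[-119,134,7],[0,0,0.05],1],[[-119,134,7],[0,0,0.05],1],[[-119,134,7],[0,0,0.05],1],[[-119,134,7],[0,0,0.05],1],[[-119,134,7],[0,0,0.05],1]]'; python3 - <<'E'
from h import *
st(); im,d=camera("wrist"); cv2.imwrite("pics/w2.png",im[:,:,::-1]); plan(.6705,-.212,.09,95)
E
```

```text
time_s: 6.05
eef_pos: [0.6719, -0.2068, 0.1977]
eef_rot: [0.001, -0.047, 0.999, -0.003]
wrist_force: [-0.5, -0.1, 0.3]
opening: 1.001
6.05 [ 0.6719 -0.2068  0.1977] F [-0.5 -0.1  0.3] op 1.001
shift [  1.  -2. 108.] turn [-0.008  0.     0.005] rows>=2.6 yaw 95
```

View pics/w2.png

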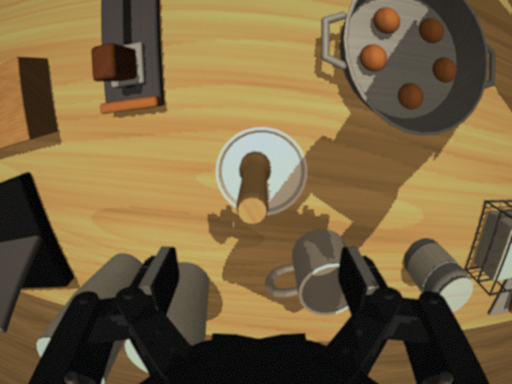

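The pestle (252,208) is centred between the fingers. Descending.

```bash
python3 -m jog '[[[1,-3,36],[-0.008,0,0],1],[[1,-3,72],[-0.008,0,0],1],[[1,-3,100],[-0.008,0,0],1],[[1,-3,108],[-0.008,0,0],1],[[1,-3,108],[-0.008,0,0],1],[[1,-3,108],[-0.008,0,0],0.05],[[1,-3,108],[-0.008,0,0],0.05],[[1,-3,108],[-0.008,0,0],0.05],[[1,-3,108],[-0.008,0,0],0.05],[[1,-3,108],[-0.008,0,0],0.05],[[1,-3,108],[-0.008,0,0],0.05],[[1,-3,108],[-0.008,0,0],0.05]]'
python3 -m jog '[[[0,0,-20],[0,0,0],0.05],[[0,0,-45],[0,0,0],0.05],[[0,0,-80],[0,0,0],0.05],[[0,0,-95],[0,0,0],0.05],[[0,0,-95],[0,0,0],0.05]]'; python3 - <<'E'
from h import *
st(); im,d=camera("wrist"); cv2.imwrite("pics/w3.png",im[:,:,::-1]); im,d=camera("scene"); cv2.imwrite("pics/s4.png",im[:,:,::-1]);plan(.522,-.055,.185,95);plan(.522,-.055,.095,95)
E
```

```text
time_s: 7.1
eef_pos: [0.6711, -0.2129, 0.0916]
eef_rot: [0.001, -0.046, 0.999, -0.0]
wrist_force: [0.4, 0.9, 6.1]
opening: 0.266
time_s: 7.52
eef_pos: [0.6734, -0.2141, 0.1926]
eef_rot: [0.005, -0.047, 0.999, -0.003]
wrist_force: [0.9, 0.0, -0.5]
opening: 0.266
7.52 [ 0.6734 -0.2141  0.1926] F [ 0.9  0.  -0.5] op 0.266
shift [134. 171.   1.] turn [-0.001  0.003  0.006] rows>=5.2 yaw 95
shift [134. 171.  91.] turn [-0.001  0.003  0.006] rows>=5.7 yaw 95
```

View pics/s4.png

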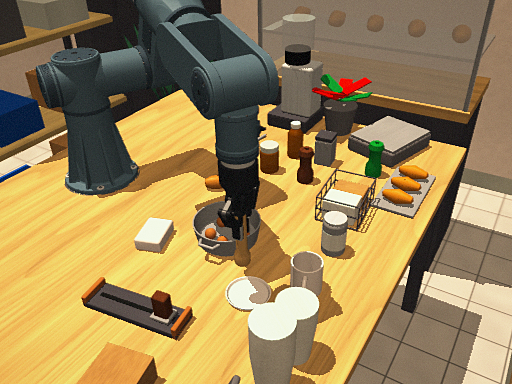

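The pestle is lifted, its foot at (243,262), and the saucer (248,293) is empty. Moving over the pan.

```bash
python3 -m jog '[[[27,34,0],[0,0,0],0.05],[[54,68,0],[0,0,0],0.05],[[80,102,0],[0,0,0],0.05],[[107,136,0],[0,0,0],0.05],[[134,171,1],[0,0,0],0.05],[[134,171,1],[0,0,0],0.05],[[134,171,1],[0,0,0],0.05]]'; python3 - <<'E'
from h import *
st(); im,d=camera("wrist"); cv2.imwrite("pics/w4.png",im[:,:,::-1]); plan(.522,-.055,.097,95)
E
```

```text
time_s: 8.2
eef_pos: [0.5182, -0.0523, 0.1827]
eef_rot: [-0.001, -0.048, 0.999, 0.001]
wrist_force: [0.2, 0.5, -1.5]
opening: 0.263
8.2 [ 0.5182 -0.0523  0.1827] F [ 0.2  0.5 -1.5] op 0.263
shift [-2. -1. 87.] turn [-0.     0.     0.007] rows>=2.1 yaw 95
```

View pics/w4.png

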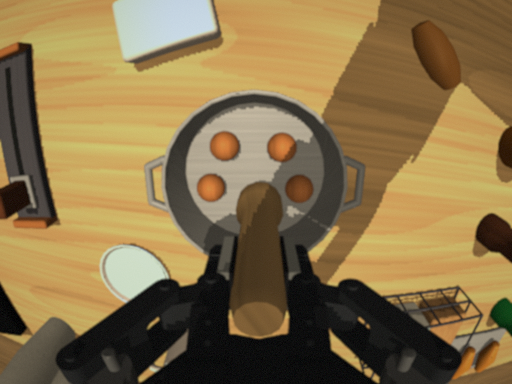

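```bash
python3 -m jog '[[[-2,-1,25],[0,0,0],0.05],[[-2,-1,50],[0,0,0],0.05],[[-2,-1,70],[0,0,0],0.05],[[-2,-1,82],[0,0,0],0.05],[[-2,-1,85],[0,0,0],0.05],[[-2,-1,85],[0,0,0],0.05],[[-2,-1,85],[0,0,0],0.05]]'; python3 - <<'E'
from h import *
st(); plan(.522,-.055,.097,95)
E
```

```text
time_s: 8.83
eef_pos: [0.5232, -0.0554, 0.0992]
eef_rot: [0.001, -0.047, 0.999, -0.0]
wrist_force: [0.5, 0.6, -0.6]
opening: 0.263
8.83 [ 0.5232 -0.0554  0.0992] F [ 0.5  0.6 -0.6] op 0.263
shift [1. 1. 2.] turn [-0.001  0.001  0.007] rows>=0.1 yaw 95
```

```bash
python3 -m jog '[[[-8,7,1],[0,0,0],0.05],[[-16,14,1],[0,0,0],0.05],[[-27,22,1],[0,0,0],0.05],[[-18,30,1],[0,0,0],0.05],[[-7,34,1],[0,0,0],0.05],[[5,35,1],[0,0,0],0.05],[[17,31,1],[0,0,0],0.05],[[26,23,1],[0,0,0],0.05],[[33,13,1],[0,0,0],0.05],[[35,1,1],[0,0,0],0.05],[[33,-11,1],[0,0,0],0.05],[[27,-22,1],[0,0,0],0.05],[[18,-30,1],[0,0,0],0.05],[[7,-34,1],[0,0,0],0.05],[[-5,-35,1],[0,0,0],0.05],[[-17,-31,1],[0,0,0],0.05],[[-26,-23,1],[0,0,0],0.05],[[-26,-23,1],[0,0,0],0.05]]'; python3 - <<'E'
from h import *
st(); plan(.522,-.055,.097,95)
im,d=camera("top"); cv2.imwrite("pics/t2.png",cv2.resize(im[150:240,230:340,::-1],(733,600),interpolation=cv2.INTER_CUBIC))
im,d=camera("wrist"); cv2.imwrite("pics/w5.png",im[:,:,::-1])
im,d=camera("scene"); cv2.imwrite("pics/s5.png",cv2.resize(im[180:280,160:290,::-1],(780,600),interpolation=cv2.INTER_CUBIC))
E
```

```text
time_s: 10.33
eef_pos: [0.5522, -0.0746, 0.0974]
eef_rot: [-0.0, -0.047, 0.999, 0.001]
wrist_force: [-3.0, 3.6, -0.6]
opening: 0.267
10.33 [ 0.5522 -0.0746  0.0974] F [-3.   3.6 -0.6] op 0.267
shift [28. 22.  0.] turn [ 0.002 -0.     0.007] rows>=0.9 yaw 95
```

View pics/w5.png

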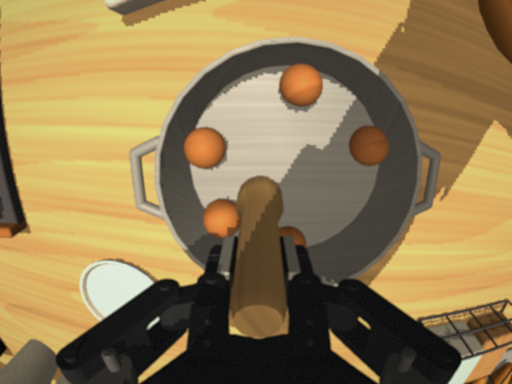

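View pics/s5.png

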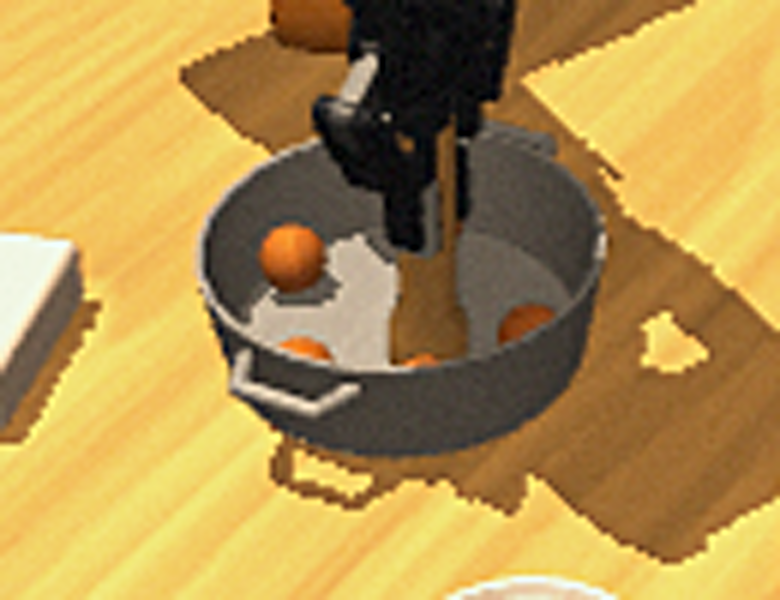

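All five nuts are still in the pan, at (301,85), (205,147), (369,146), (221,217) and (292,238) in the wrist view. I'll measure them against their start positions.

```bash
cat >> h.py <<'E'
def wray(c,u,v,z):
    T=c['world_from_camera']; x,y=(u-c['cx'])/c['fx'],(v-c['cy'])/c['fy']; th=np.hypot(x,y)
    k=np.sin(th)/th if th>1e-9 else 1
    r=T[:3,:3]@np.array([x*k,y*k,np.cos(th)]); o=T[:3,3]; return o+r*(z-o[2])/r[2]
N0=np.array([[.5701,-.049],[.5371,-.098],[.4919,-.0879],[.488,-.0318],[.5292,-.0075]]); PC=np.array([.522,-.055])
def nuts(pts):
    c=get_calibration("wrist")
    P=np.array([wray(c,u,v,.021)[:2] for u,v in pts])
    for p in P:
        print(p.round(3),"r",np.hypot(*(p-PC)).round(3),"ang",np.degrees(np.arctan2(*(p-PC)[::-1])).round(),"dist to starts mm",(np.hypot(*(N0-p).T)*1000).round())
E
python3 - <<'E'
from h import *
nuts([(301,85),(205,147),(369,146),(221,217),(292,240)])
E
```

```text
[ 0.459 -0.055] r 0.063 ang -180.0 dist to starts mm [111.  89.  46.  37.  85.]
[ 0.509 -0.118] r 0.064 ang -102.0 dist to starts mm [ 92.  35.  34.  88. 112.]
[0.495 0.001] r 0.062 ang 116.0 dist to starts mm [ 90. 107.  89.  33.  35.]
[ 0.561 -0.103] r 0.062 ang -51.0 dist to starts mm [ 55.  25.  71. 102. 101.]
[ 0.576 -0.047] r 0.055 ang 9.0 dist to starts mm [ 6. 65. 94. 89. 61.]
```

```bash
python3 -m jog '[[[-5,9,0],[0,0,0],0.05],[[-7,21,0],[0,0,0],0.05],[[-5,33,0],[0,0,0],0.05],[[1,44,0],[0,0,0],0.05],[[10,52,0],[0,0,0],0.05],[[10,52,0],[0,0,0],0.05],[[10,52,0],[0,0,0],0.05]]'; python3 - <<'E'
from h import *
st(); plan(.522,-.055,.097,95)
im,d=camera("wrist"); cv2.imwrite("pics/w6.png",im[:,:,::-1])
E
```

```text
time_s: 11.07
eef_pos: [0.5356, -0.0239, 0.0979]
eef_rot: [-0.0, -0.048, 0.999, 0.0]
wrist_force: [-0.6, 0.1, -0.3]
opening: 0.262
11.07 [ 0.5356 -0.0239  0.0979] F [-0.6  0.1 -0.3] op 0.262
shift [ 17. -30.   1.] turn [ 0.    -0.     0.009] rows>=0.8 yaw 95
```

View pics/w6.png

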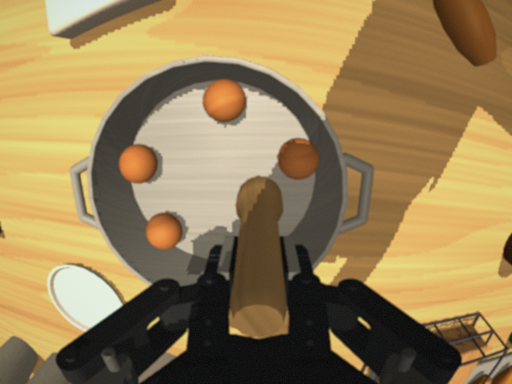

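```bash
python3 - <<'E'
from h import *
im,d=camera("scene"); cv2.imwrite("pics/s6.png",cv2.resize(im[180:280,160:290,::-1],(780,600),interpolation=cv2.INTER_CUBIC))
im,d=camera("top"); cv2.imwrite("pics/t3.png",cv2.resize(im[150:240,230:340,::-1],(733,600),interpolation=cv2.INTER_CUBIC))
nuts([(225,101),(138,164),(164,230),(298,158)])
E
```

```text
[ 0.461 -0.055] r 0.061 ang -180.0 dist to starts mm [109.  87.  45.  36.  83.]
[ 0.511 -0.119] r 0.065 ang -100.0 dist to starts mm [ 91.  33.  36.  90. 113.]
[ 0.564 -0.099] r 0.061 ang -46.0 dist to starts mm [ 50.  27.  73. 101.  98.]
[ 0.496 -0.001] r 0.06 ang 115.0 dist to starts mm [ 88. 106.  88.  32.  34.]
```

View pics/s6.png

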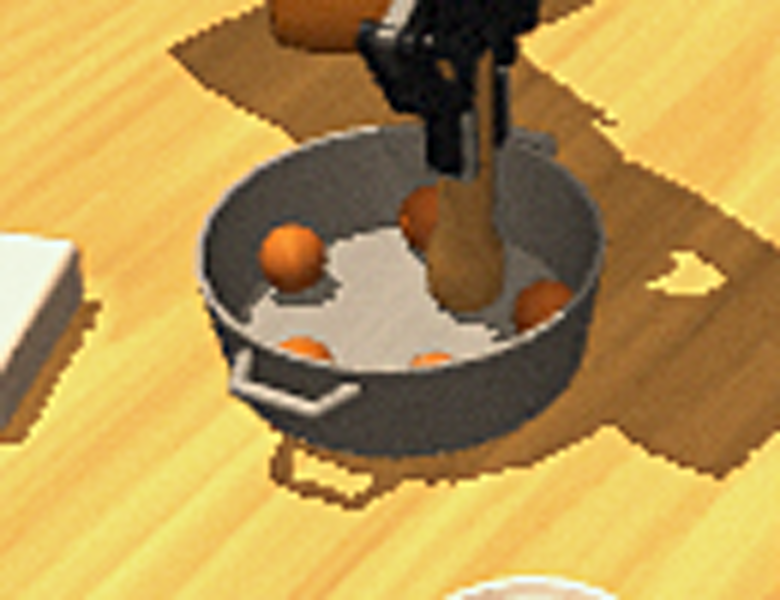

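View pics/t3.png

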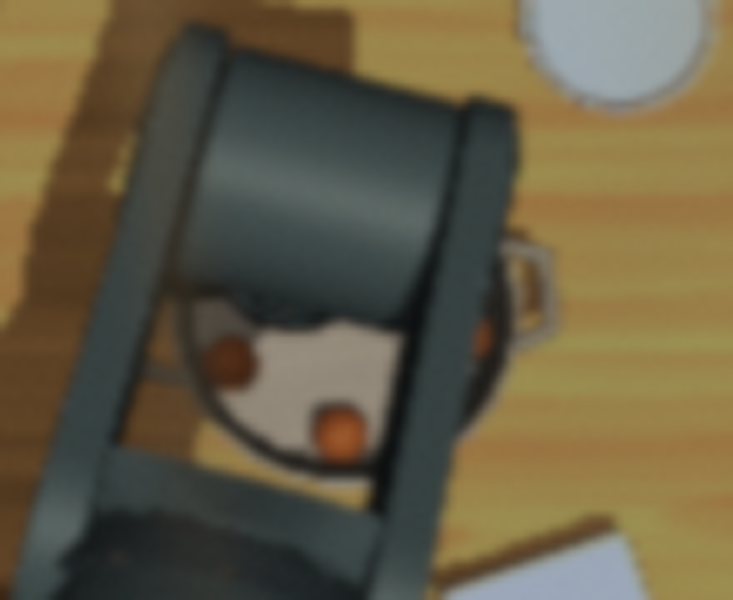

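```bash
python3 - <<'E'
from h import *
c=get_calibration("scene")
for p in [(545,303),(528,325),(434,362),(306,350)]:
    q=ray(c,160+p[0]/6,180+p[1]/6,.021 if p[0]>500 else .03)[:2]; print(q.round(3),(np.hypot(*(N0-q).T)*1000).round())
plan(.522,-.055,.097,95)
E
```

```text
[ 0.575 -0.026] [ 24.  82. 104.  87.  49.]
[ 0.577 -0.042] [10. 68. 96. 89. 59.]
[ 0.562 -0.092] [44. 26. 71. 96. 91.]
[ 0.512 -0.112] [ 86.  29.  32.  84. 106.]
shift [ 17. -28.   1.] turn [0.    0.    0.007] rows>=0.8 yaw 95
```

```bash
python3 -m jog '[[[6,-10,1],[0,0,0],0.05],[[12,-20,1],[0,0,0],0.05],[[14,-30,1],[0,0,0],0.05],[[-2,-35,1],[0,0,0],0.05],[[-12,-39,1],[0,0,0],0.05],[[-21,-42,1],[0,0,0],0.05],[[-21,-42,1],[0,0,0],0.05],[[-25,-28,1],[0,0,0],0.05],[[-24,-17,1],[0,0,0],0.05],[[-19,-7,1],[0,0,0],0.05],[[-13,2,1],[0,0,0],0.05],[[-4,8,1],[0,0,0],0.05],[[-4,8,1],[0,0,0],0.05],[[-4,8,1],[0,0,0],0.05]]'; python3 - <<'E'
from h import *
st(); im,d=camera("scene"); cv2.imwrite("pics/s7.png",cv2.resize(im[180:280,160:290,::-1],(780,600),interpolation=cv2.INTER_CUBIC))
im,d=camera("wrist"); cv2.imwrite("pics/w7.png",im[:,:,::-1]); plan(.522,-.055,.097,95)
E
```

```text
time_s: 12.38
eef_pos: [0.5395, -0.0164, 0.0972]
eef_rot: [0.0, -0.047, 0.999, 0.0]
wrist_force: [0.4, -0.4, -1.4]
opening: 0.271
12.38 [ 0.5395 -0.0164  0.0972] F [ 0.4 -0.4 -1.4] op 0.271
shift [ 22. -36.   0.] turn [-0.     0.002  0.007] rows>=1.0 yaw 95
```

View pics/s7.png

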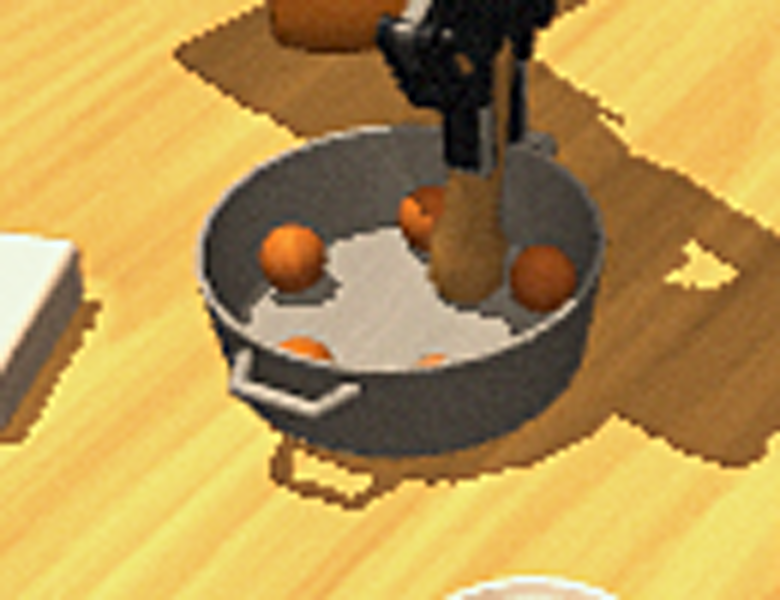

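View pics/w7.png

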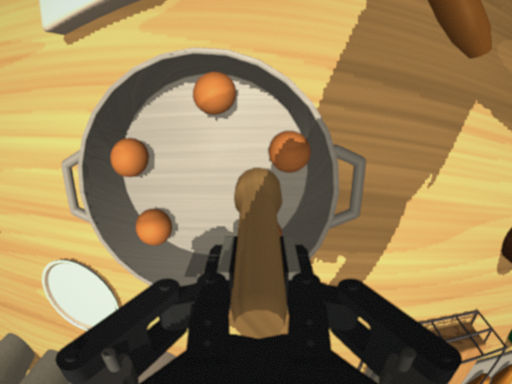

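```bash
python3 - <<'E'
from h import *
c=get_calibration("scene")
q=ray(c,160+543/6,180+277/6,.021)[:2]; print(q.round(3),(np.hypot(*(N0-q).T)*1000).round())
nuts([(215,93),(129,157),(153,227),(290,151)])
plan(.6785,-.204,.2,95)
E
```

```text
[ 0.564 -0.011] [ 39.  92. 106.  79.  35.]
[ 0.46  -0.054] r 0.062 ang 179.0 dist to starts mm [110.  89.  46.  36.  84.]
[ 0.51  -0.118] r 0.064 ang -101.0 dist to starts mm [ 91.  34.  35.  89. 112.]
[ 0.566 -0.1  ] r 0.063 ang -45.0 dist to starts mm [ 51.  29.  75. 104.  99.]
[0.496 0.001] r 0.062 ang 115.0 dist to starts mm [ 90. 107.  89.  34.  34.]
shift [-120. -199. -102.] turn [-0.     0.002  0.007] rows>=6.1 yaw 95
```

Every nut is now at least 29 mm from all the start positions. The pestle goes back to the saucer.

```bash
python3 -m jog '[[[8,-12,0],[0,0,0],0.05],[[15,-24,0],[0,0,0],0.05],[[20,-34,-5],[0,0,0],0.05],[[20,-36,-30],[0,0,0],0.05],[[20,-36,-65],[0,0,0],0.05],[[20,-36,-95],[0,0,0],0.05],[[20,-36,-100],[0,0,0],0.05],[[0,-60,-100],[0,0,0],0.05],[[-30,-95,-100],[0,0,0],0.05],[[-60,-130,-100],[0,0,0],0.05],[[-90,-165,-100],[0,0,0],0.05],[[-110,-190,-100],[0,0,0],0.05],[[-120,-199,-100],[0,0,0],0.05],[[-120,-199,-100],[0,0,0],0.05],[[-120,-199,-100],[0,0,0],0.05]]'; python3 - <<'E'
from h import *
st(); im,d=camera("scene"); cv2.imwrite("pics/s8.png",cv2.resize(im[180:330,160:340,::-1],(720,600),interpolation=cv2.INTER_CUBIC))
im,d=camera("wrist"); cv2.imwrite("pics/w8.png",im[:,:,::-1]); plan(.678,-.2035,.0915,95)
E
```

```text
time_s: 13.73
eef_pos: [0.6783, -0.205, 0.1964]
eef_rot: [0.0, -0.046, 0.999, 0.0]
wrist_force: [0.3, 0.5, -0.8]
opening: 0.266
13.73 [ 0.6783 -0.205   0.1964] F [ 0.3  0.5 -0.8] op 0.266
shift [ -0.  -0. 105.] turn [0.001 0.    0.007] rows>=2.5 yaw 95
```

View pics/s8.png

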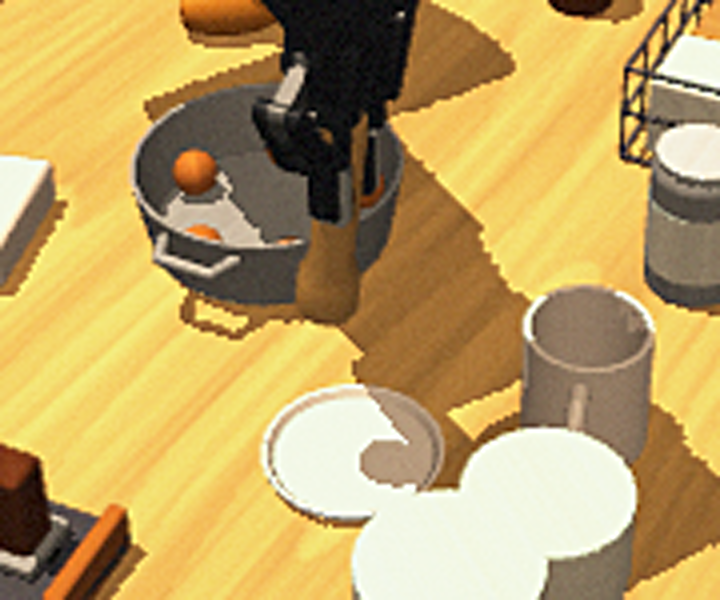

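View pics/w8.png

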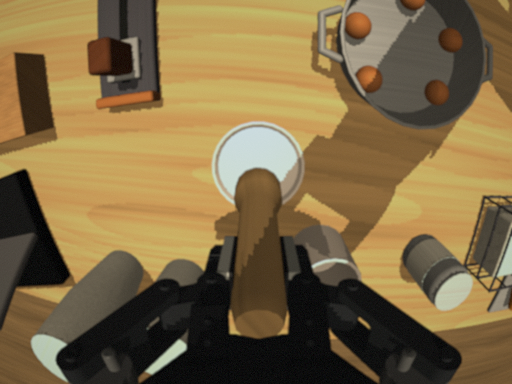

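The scene view hints that the pestle leans in the grip: the foot at (329,290) is offset from the shaft axis. I'll measure the lean before setting it down.

```bash
python3 - <<'E'
from h import *
im,d,S,c=cloud("scene")
hsv=cv2.cvtColor(im,cv2.COLOR_RGB2HSV)
m=(np.hypot(S[...,0]-.678,S[...,1]+.205)<.04)&(S[...,2]>.09)&(S[...,2]<.2)&(hsv[...,1]>90)&(hsv[...,2]>50)
for z in np.arange(.1,.2,.012):
    P=S[m&(S[...,2]>z)&(S[...,2]<z+.012)]
    if len(P)>3:
        ru=P@c['world_from_camera'][:3,0]; 
        print(z.round(3),len(P),P.mean(0).round(4),"u-range",ru.min().round(4),ru.max().round(4))
from collections import Counter
for n in ("w4","w5","w7","w8"):
    I=cv2.imread(f"pics/{n}.png"); print(n,[I[v,258].tolist() for v in (165,172,180,190)])
E
```

```text
0.1 8 [ 0.6745 -0.2123  0.1102] u-range 0.4472 0.4683
0.112 61 [ 0.672  -0.215   0.1186] u-range 0.4386 0.4704
0.124 70 [ 0.6736 -0.2145  0.1302] u-range 0.4388 0.4725
0.136 84 [ 0.6716 -0.2126  0.1412] u-range 0.441 0.4705
0.148 48 [ 0.6746 -0.2115  0.1542] u-range 0.4455 0.4685
0.16 53 [ 0.6762 -0.2106  0.1661] u-range 0.4479 0.4706
0.172 21 [ 0.677  -0.2105  0.1752] u-range 0.448 0.4706
0.184 10 [ 0.6868 -0.2034  0.19  ] u-range 0.4667 0.4787
0.196 5 [ 0.6878 -0.2061  0.1983] u-range 0.4687 0.4727
w4 [[151, 172, 184], [143, 164, 175], [134, 154, 163], [49, 87, 117]]
w5 [[165, 187, 200], [166, 190, 201], [55, 94, 124], [59, 102, 136]]
w7 [[179, 205, 217], [62, 106, 140], [68, 119, 158], [55, 94, 124]]
w8 [[216, 220, 204], [49, 86, 114], [55, 96, 130], [53, 90, 121]]
```

Both views agree on about 0.11 rad of lean, with the foot toward the robot. I'll correct it with a tool turn about y and lower.

```bash
python3 -m jog '[[[0,0,25],[0,-0.11,0],0.05],[[0,0,50],[0,-0.11,0],0.05],[[0,0,70],[0,-0.11,0],0.05],[[0,0,85],[0,-0.11,0],0.05],[[0,0,94],[0,-0.11,0],0.05],[[0,0,97],[0,-0.11,0],0.05],[[0,0,97],[0,-0.11,0],0.05]]';  python3 - <<'E'
from h import *
st()
im,d,S,c=cloud("scene"); cv2.imwrite("pics/s9.png",cv2.resize(im[200:330,180:336,::-1],(720,600),interpolation=cv2.INTER_CUBIC))
E
```

```text
time_s: 14.47
eef_pos: [0.6779, -0.2026, 0.1003]
eef_rot: [0.055, -0.048, 0.997, 0.003]
wrist_force: [-1.1, -0.7, -0.8]
opening: 0.265
14.47 [ 0.6779 -0.2026  0.1003] F [-1.1 -0.7 -0.8] op 0.265
```

View pics/s9.png

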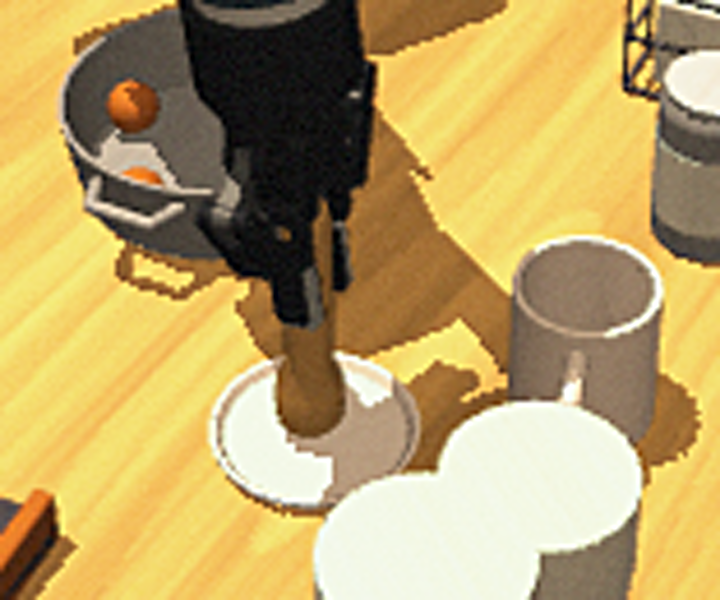

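```bash
python3 -c "
from h import *
plan(.678,-.2035,.091)"
```

```text
shift [ 2. -0. 10.] turn [-0.     0.112  0.   ] rows>=0.9 yaw 95.5
```

```bash
python3 -m jog '[[[1,0,5],[0,0,0],0.05],[[1,0,8],[0,0,0],0.05],[[1,0,9],[0,0,0],0.05],[[1,0,10],[0,0,0],0.05],[[1,0,10],[0,0,0],0.05]]'; python3 -c "
from h import *
st()"
```

```text
time_s: 14.93
eef_pos: [0.679, -0.2031, 0.0921]
eef_rot: [0.056, -0.048, 0.997, 0.002]
wrist_force: [-1.5, 0.4, 2.5]
opening: 0.267
14.93 [ 0.679  -0.2031  0.0921] F [-1.5  0.4  2.5] op 0.267
```

```bash
python3 -m jog '[[[0,0,0],[0,0,0],0.4],[[0,0,0],[0,0,0],0.6],[[0,0,0],[0,0,0],1],[[0,0,0],[0,0,0],1],[[0,0,0],[0,0,0],1],[[-4,0,-35],[0,0,0],1],[[-8,0,-75],[0,0,0],1],[[-12,0,-110],[0,0.05,0],1],[[-16,0,-150],[0,0.11,0],1],[[-16,0,-150],[0,0.11,0],1]]'; python3 - <<'E'
from h import *
st()
im,d,S,c=cloud("scene"); cv2.imwrite("pics/s10.png",cv2.resize(im[200:330,180:336,::-1],(720,600),interpolation=cv2.INTER_CUBIC))
P=blob(S,.678,-.203,.04,.12,.14); print("pestle top",circ(P),P[:,2].max())
# jam view
P=blob(S,.442,.294,.06,.08,.1); print("jam",circ(P))
plan(.443,.2945,.2,95)
E
```

```text
time_s: 15.77
eef_pos: [0.6823, -0.2046, 0.2543]
eef_rot: [0.007, -0.048, 0.999, -0.004]
wrist_force: [0.9, -0.7, 2.1]
opening: 0.994
15.77 [ 0.6823 -0.2046  0.2543] F [ 0.9 -0.7  2.1] op 0.994
pestle top [ 0.6772384  -0.20445397  0.0121921 ] 0.13658592262374813
jam [0.4437452  0.29552671 0.03294721]
shift [190. 520.  44.] turn [-0.007  0.012  0.009] rows>=13.3 yaw 95
```

View pics/s10.png

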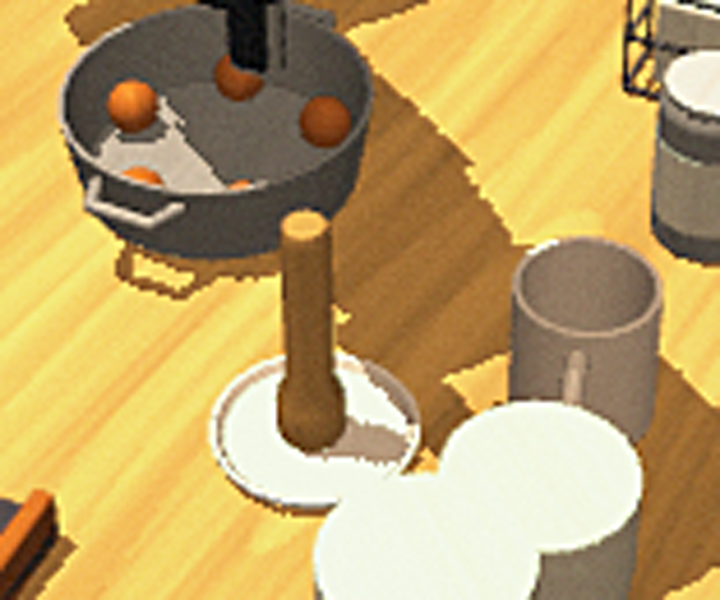

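The pestle stands upright in the saucer with its top at (305,225), measured 1 mm from the saucer centre. Next is the jam.

```bash
python3 -m jog '[[[190,520,44],[0,0,0],1],[[190,520,44],[0,0,0],1],[[190,520,44],[0,0,0],1],[[190,520,44],[0,0,0],1],[[190,520,44],[0,0,0],1],[[190,520,44],[0,0,0],1],[[190,520,44],[0,0,0],1],[[190,520,44],[0,0,0],1],[[190,520,44],[0,0,0],1],[[190,520,44],[0,0,0],1],[[190,520,44],[0,0,0],1],[[190,520,44],[0,0,0],1],[[190,520,44],[0,0,0],1],[[190,520,44],[0,0,0],1],[[190,520,44],[0,0,0],1],[[190,520,44],[0,0,0],1]]'; python3 - <<'E'
from h import *
st(); im,d=camera("wrist"); cv2.imwrite("pics/w9.png",im[:,:,::-1]); plan(.443,.2945,.055,95)
E
```

```text
time_s: 17.15
eef_pos: [0.4425, 0.2949, 0.1993]
eef_rot: [0.006, -0.049, 0.999, -0.004]
wrist_force: [0.3, -0.1, 0.4]
opening: 1.002
17.15 [0.4425 0.2949 0.1993] F [ 0.3 -0.1  0.4] op 1.002
shift [  2.   1. 145.] turn [-0.007  0.012  0.009] rows>=3.5 yaw 95
```

View pics/w9.png

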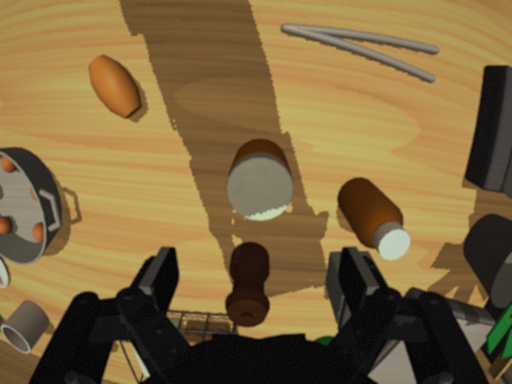

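```bash
python3 - <<'E'
from h import *
c=get_calibration("wrist"); print("jam",wray(c,260,188,.09)); print("mill",wray(c,246,309,.114)); print("honey",wray(c,394,240,.12))
E
```

```text
jam [0.44051126 0.29444808 0.09      ]
mill [0.55502952 0.29250307 0.114     ]
honey [0.46548578 0.41275319 0.12      ]
```

```bash
python3 -m jog '[[[1,0,40],[0,0.01,0],1],[[1,0,80],[0,0.01,0],1],[[1,0,115],[0,0.01,0],1],[[1,0,138],[0,0.01,0],1],[[1,0,144],[0,0.01,0],1],[[1,0,144],[0,0.01,0],1],[[1,0,144],[0,0.01,0],0.4],[[1,0,144],[0,0.01,0],0.4],[[1,0,144],[0,0.01,0],0.4],[[1,0,144],[0,0.01,0],0.4],[[1,0,144],[0,0.01,0],0.4]]'; python3 -m jog '[[[0,0,-20],[0,0,0],0.4],[[0,0,-45],[0,0,0],0.4],[[0,0,-65],[0,0,0],0.4],[[0,0,-70],[0,0,0],0.4],[[0,0,-70],[0,0,0],0.4]]'; python3 - <<'E'
from h import *
st(); im,d=camera("scene"); cv2.imwrite("pics/s11.png",im[:,:,::-1]); plan(.508,.1125,.13,95)
E
```

```text
time_s: 18.12
eef_pos: [0.4463, 0.2939, 0.0583]
eef_rot: [0.004, -0.048, 0.999, -0.003]
wrist_force: [0.1, -1.0, 6.7]
opening: 0.69
time_s: 18.53
eef_pos: [0.447, 0.2949, 0.1304]
eef_rot: [0.006, -0.048, 0.999, -0.002]
wrist_force: [-0.2, 0.4, -3.7]
opening: 0.688
18.53 [0.447  0.2949 0.1304] F [-0.2  0.4 -3.7] op 0.688
shift [ -44. -187.    0.] turn [-0.006  0.009  0.009] rows>=4.6 yaw 95
```

View pics/s11.png

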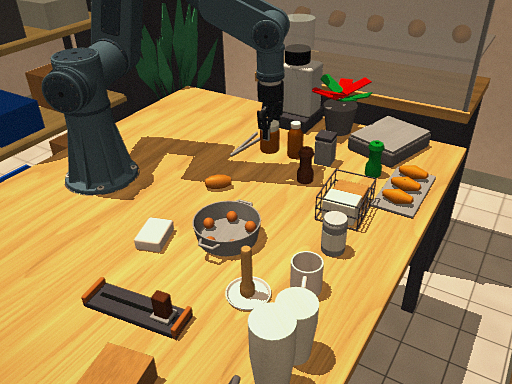

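```bash
python3 -m jog '[[[-12,-40,0],[0,0,0],0.4],[[-22,-80,0],[0,0,0],0.4],[[-33,-120,0],[0,0,0],0.4],[[-43,-155,0],[0,0,0],0.4],[[-47,-178,0],[0,0,0],0.4],[[-47,-185,0],[0,0,0],0.4],[[-47,-185,20],[0,0,0],0.4],[[-47,-185,40],[0,0,0],0.4],[[-47,-185,55],[0,0,0],0.4],[[-47,-185,62],[0,0,0],0.4],[[-47,-185,62],[0,0,0],0.4]]'; python3 - <<'E'
from h import *
st(); im,d=camera("scene"); cv2.imwrite("pics/s12.png",cv2.resize(im[120:280,160:320,::-1],(600,600),interpolation=cv2.INTER_CUBIC))
im,d=camera("wrist"); cv2.imwrite("pics/w10.png",im[:,:,::-1]); plan(.511,.1145,.058,95); plan(.511,.1145,.058)
E
```

```text
time_s: 19.5
eef_pos: [0.5084, 0.1149, 0.0653]
eef_rot: [0.001, -0.048, 0.999, -0.003]
wrist_force: [-0.9, 0.2, -3.2]
opening: 0.684
19.5 [0.5084 0.1149 0.0653] F [-0.9  0.2 -3.2] op 0.684
shift [-0. -0. 10.] turn [-0.006  0.008  0.01 ] rows>=0.2 yaw 95
shift [-0. -0. 10.] turn [-0.006  0.007  0.   ] rows>=0.2 yaw 95.6
```

View pics/s12.png

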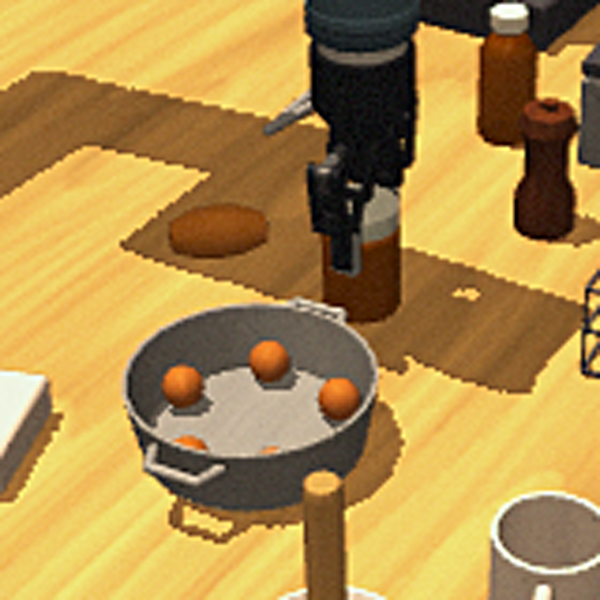

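View pics/w10.png

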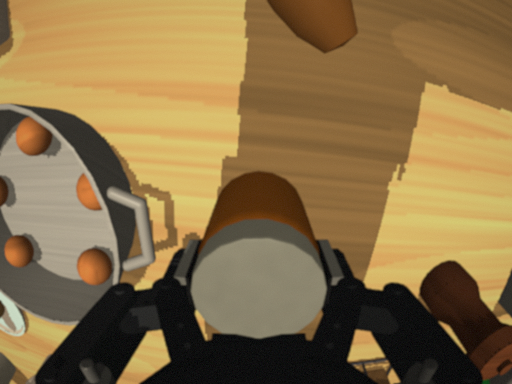

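Jam is upright in the grip (lid at (258,285)) and the handle is clear of the finger. Setting it down and opening partly.

```bash
python3 -m jog '[[[0,0,5],[0,0,0],0.4],[[0,0,8],[0,0,0],0.4],[[0,0,10],[0,0,0],0.4],[[0,0,10],[0,0,0],0.4],[[0,0,10],[0,0,0],0.4]]'; python3 -m jog '[[[0,0,0],[0,0,0],0.85],[[0,0,0],[0,0,0],0.85],[[0,0,0],[0,0,0],0.85],[[0,0,-20],[0,0,0],0.85],[[0,0,-55],[0,0,0],0.85],[[0,0,-95],[0,0,0],1],[[0,0,-135],[0,0,0],1],[[0,0,-150],[0,0,0],1],[[0,0,-150],[0,0,0],1]]'; python3 - <<'E'
from h import *
st(); im,d,S,c=cloud("scene"); 
P=blob(S,.508,.1145,.06,.08,.1); print("jam",circ(P)); P=blob(S,.47,.4145,.04,.105,.13); print("honey",circ(P),P[:,2].max())
cv2.imwrite("pics/s13.png",im[:,:,::-1])
plan(.4715,.415,.23,95)
E
```

```text
time_s: 20.02
eef_pos: [0.5112, 0.1149, 0.0583]
eef_rot: [0.004, -0.048, 0.999, -0.003]
wrist_force: [0.3, 0.1, -1.1]
opening: 0.688
time_s: 20.77
eef_pos: [0.513, 0.1158, 0.214]
eef_rot: [0.01, -0.049, 0.999, -0.003]
wrist_force: [0.6, 0.3, -0.8]
opening: 0.998
20.77 [0.513  0.1158 0.214 ] F [ 0.6  0.3 -0.8] op 0.998
jam [0.50682658 0.11477388 0.03218145]
honey [0.47099507 0.41232336 0.01798241] 0.12345163258146252
shift [ 10. 302. -21.] turn [-0.006  0.014  0.01 ] rows>=7.3 yaw 95
```

View pics/s13.png

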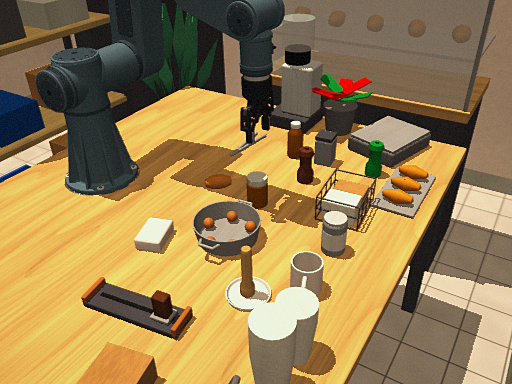

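Jam is placed at (.507,.115), which is (−1, 170) mm in the pan frame. Next, honey.

```bash
python3 -m jog '[[[10,302,-15],[0,0.014,0.01],1],[[10,302,-15],[0,0.014,0.01],1],[[10,302,-15],[0,0.014,0.01],1],[[10,302,-15],[0,0.014,0.01],1],[[10,302,-15],[0,0.014,0.01],1],[[10,302,-15],[0,0.014,0.01],1],[[10,302,-15],[0,0.014,0.01],1],[[10,302,-15],[0,0.014,0.01],1],[[10,302,-15],[0,0.014,0.01],1],[[10,302,-15],[0,0.014,0.01],1]]'; python3 - <<'E'
from h import *
st(); im,d=camera("wrist"); cv2.imwrite("pics/w11.png",im[:,:,::-1]); plan(.4715,.4145,.069,95)
E
```

```text
time_s: 21.65
eef_pos: [0.471, 0.415, 0.2217]
eef_rot: [-0.001, -0.044, 0.999, -0.004]
wrist_force: [0.1, -0.0, -0.2]
opening: 1.002
21.65 [0.471  0.415  0.2217] F [ 0.1 -0.  -0.2] op 1.002
shift [ -0.   2. 153.] turn [-0.008 -0.002 -0.   ] rows>=3.7 yaw 95
```

View pics/w11.png

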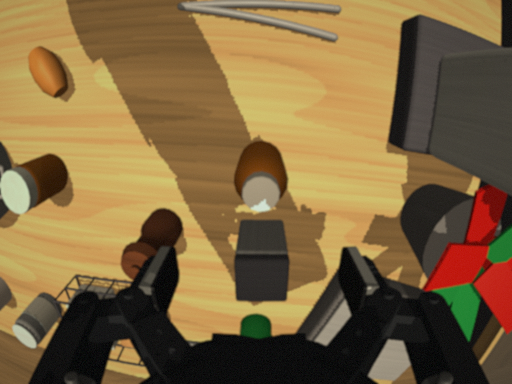

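```bash
python3 -c "
from h import *
c=get_calibration('wrist'); print(wray(c,262,188,.12), wray(c,262,172,.084))"
python3 -m jog '[[[0,0,40],[0,0,0],1],[[0,0,80],[0,0,0],1],[[0,0,120],[0,0,0],1],[[0,0,145],[0,0,0],1],[[0,0,153],[0,0,0],1],[[0,0,153],[0,0,0],1],[[0,0,153],[0,0,0],0.3],[[0,0,153],[0,0,0],0.3],[[0,0,153],[0,0,0],0.3],[[0,0,153],[0,0,0],0.3],[[0,0,153],[0,0,0],0.3],[[0,0,153],[0,0,0],0.3]]'; python3 -m jog '[[[0,0,-20],[0,0,0],0.3],[[0,0,-50],[0,0,0],0.3],[[0,0,-90],[0,0,0],0.3],[[0,0,-110],[0,0,0],0.3],[[0,0,-110],[0,0,0],0.3]]'; python3 - <<'E'
from h import *
st(); im,d=camera("scene"); cv2.imwrite("pics/s14.png",im[:,:,::-1]); plan(.536,-.219,.18,95)
im,d=camera("wrist"); cv2.imwrite("pics/w12.png",im[:,:,::-1])
E
```

```text
[0.46456175 0.41561858 0.12      ] [0.46101959 0.41537068 0.084     ]
time_s: 22.7
eef_pos: [0.4731, 0.414, 0.0723]
eef_rot: [0.002, -0.044, 0.999, -0.003]
wrist_force: [-0.2, 0.6, 6.4]
opening: 0.584
time_s: 23.12
eef_pos: [0.4759, 0.4168, 0.1899]
eef_rot: [0.007, -0.044, 0.999, -0.0]
wrist_force: [1.7, 1.4, -2.7]
opening: 0.589
23.12 [0.4759 0.4168 0.1899] F [ 1.7  1.4 -2.7] op 0.589
shift [  -5. -638.    8.] turn [-0.003  0.01   0.001] rows>=15.3 yaw 95
```

View pics/s14.png

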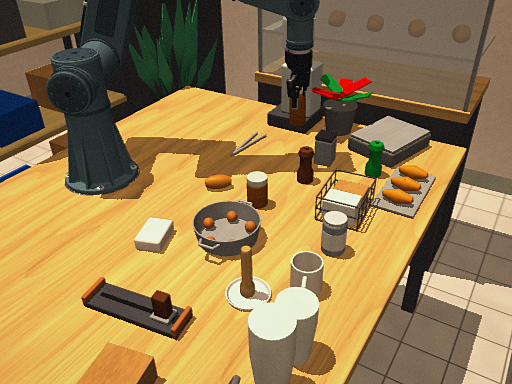

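View pics/w12.png

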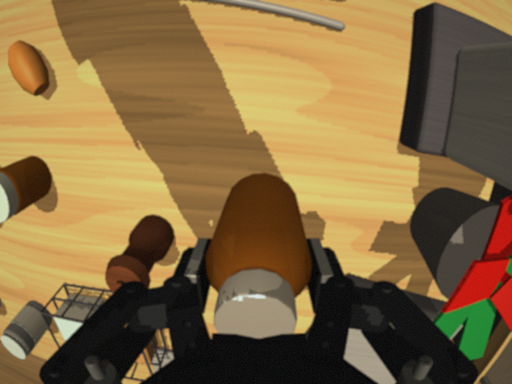

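```bash
python3 -m jog '[[[-6,-640,-15],[0,0,0],0.3],[[-6,-640,-15],[0,0,0],0.3],[[-6,-640,-15],[0,0,0],0.3],[[-6,-640,-15],[0,0,0],0.3],[[-6,-640,-15],[0,0,0],0.3],[[-6,-640,-15],[0,0,0],0.3],[[-6,-640,-15],[0,0,0],0.3],[[-6,-640,-15],[0,0,0],0.3],[[-6,-640,-15],[0,0,0],0.3],[[-6,-640,-15],[0,0,0],0.3],[[-6,-640,-15],[0,0,0],0.3],[[-6,-640,-15],[0,0,0],0.3],[[-6,-640,-15],[0,0,0],0.3],[[-6,-640,-15],[0,0,0],0.3],[[-6,-640,-15],[0,0,0],0.3],[[-6,-640,-15],[0,0,0],0.3],[[-6,-640,-15],[0,0,0],0.3],[[-6,-640,-15],[0,0,0],0.3]]'; python3 - <<'E'
from h import *
st(); plan(.537,-.221,.08,95)
im,d=camera("wrist"); cv2.imwrite("pics/w13.png",im[:,:,::-1])
im,d=camera("scene"); cv2.imwrite("pics/s15.png",im[:,:,::-1])
E
```

```text
time_s: 24.72
eef_pos: [0.5335, -0.2219, 0.1992]
eef_rot: [0.001, -0.043, 0.999, -0.001]
wrist_force: [-0.0, 0.4, -4.0]
opening: 0.588
24.72 [ 0.5335 -0.2219  0.1992] F [-0.   0.4 -4. ] op 0.588
shift [ -3.   1. 119.] turn [-0.002  0.002 -0.002] rows>=2.9 yaw 95
```

View pics/s15.png

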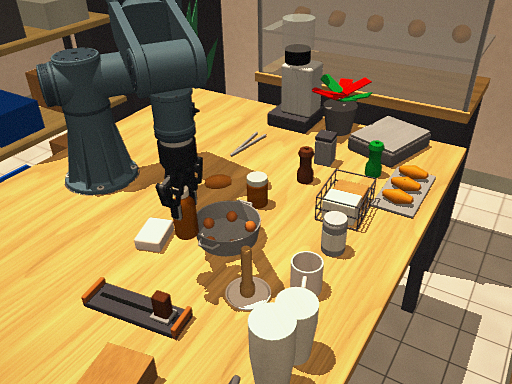

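View pics/w13.png

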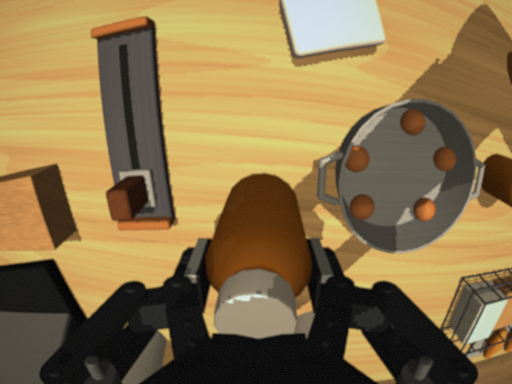

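```bash
python3 -m jog '[[[-2,1,35],[0,0,0],0.3],[[-2,1,70],[0,0,0],0.3],[[-2,1,100],[0,0,0],0.3],[[-2,1,115],[0,0,0],0.3],[[-2,1,121],[0,0,0],0.3],[[-2,1,125],[0,0,0],0.3],[[-2,1,125],[0,0,0],0.3],[[-2,1,125],[0,0,0],0.3]]'; python3 -c "
from h import *
st(); plan(.537,-.221,.0715,95)"
```

```text
time_s: 25.48
eef_pos: [0.5372, -0.2193, 0.0763]
eef_rot: [0.002, -0.045, 0.999, -0.002]
wrist_force: [0.6, 0.6, -3.9]
opening: 0.591
25.48 [ 0.5372 -0.2193  0.0763] F [ 0.6  0.6 -3.9] op 0.591
shift [ 0. -2.  5.] turn [-0.004  0.004  0.002] rows>=0.1 yaw 95
```

```bash
python3 -m jog '[[[0,-2,2],[0,0,0],0.3],[[0,-2,4],[0,0,0],0.3],[[0,-2,5],[0,0,0],0.3],[[0,-2,5],[0,0,0],0.3],[[0,-2,5],[0,0,0],0.3]]'
```

```text
time_s: 25.9
eef_pos: [0.5381, -0.2219, 0.0724]
eef_rot: [0.003, -0.044, 0.999, -0.002]
wrist_force: [0.8, 1.1, 2.8]
opening: 0.584
```

Contact (+2.8 N). Releasing with a partial opening.

```bash
python3 -m jog '[[[0,0,0],[0,0,0],0.78],[[0,0,0],[0,0,0],0.78],[[0,0,0],[0,0,0],0.78],[[0,0,-15],[0,0,0],0.78],[[0,0,-50],[0,0,0],0.78],[[0,0,-90],[0,0,0],0.8],[[0,0,-130],[0,0,0],1],[[0,0,-150],[0,0,0],1],[[0,0,-150],[0,0,0],1]]'; python3 - <<'E'
from h import *
st(); im,d,S,c=cloud("scene"); cv2.imwrite("pics/s16.png",im[:,:,::-1])
P=blob(S,.537,-.221,.04,.105,.13); print("honey",circ(P),P[:,2].max())
P=blob(S,.574,.426,.06,.09,.11); print("sugar",cv2.minAreaRect((P[:,:2]*1000).astype(np.float32)))
P=blob(S,.568,.294,.05,.1,.125); print("mill",circ(P))
P=blob(S,.508,.1145,.06,.08,.1); print("jam",circ(P))
plan(.574,.4265,.23,95)
E
```

```text
time_s: 26.65
eef_pos: [0.54, -0.223, 0.2292]
eef_rot: [0.007, -0.045, 0.999, -0.006]
wrist_force: [0.7, 1.0, 0.3]
opening: 0.996
26.65 [ 0.54   -0.223   0.2292] F [0.7 1.  0.3] op 0.996
honey [ 0.53556645 -0.22011498  0.01668114] 0.12289457959762129
sugar ((574.9715576171875, 424.34454345703125), (56.18175506591797, 64.34384155273438), 4.001217365264893)
mill [0.56703699 0.29437333 0.02424704]
jam [0.5077185  0.11427968 0.03117516]
shift [-93. 643.  -9.] turn [-0.009  0.011  0.002] rows>=15.6 yaw 95
```

View pics/s16.png

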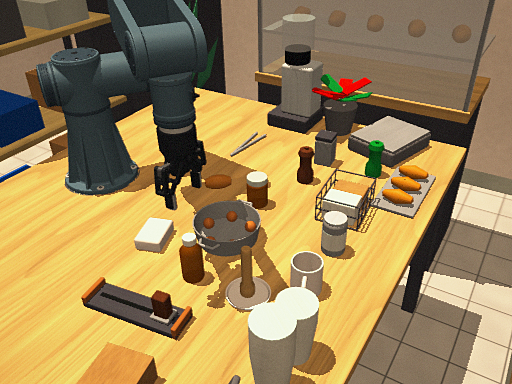

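Honey is upright at (−0.3, −166) mm in the pan frame; in the scene view it is at (190,260). Next, sugar.

```bash
python3 -m jog '[[[-93,643,-9],[0,0.011,0],1],[[-93,643,-9],[0,0.011,0],1],[[-93,643,-9],[0,0.011,0],1],[[-93,643,-9],[0,0.011,0],1],[[-93,643,-9],[0,0.011,0],1],[[-93,643,-9],[0,0.011,0],1],[[-93,643,-9],[0,0.011,0],1],[[-93,643,-9],[0,0.011,0],1],[[-93,643,-9],[0,0.011,0],1],[[-93,643,-9],[0,0.011,0],1],[[-93,643,-9],[0,0.011,0],1],[[-93,643,-9],[0,0.011,0],1],[[-93,643,-9],[0,0.011,0],1],[[-93,643,-9],[0,0.011,0],1],[[-93,643,-9],[0,0.011,0],1],[[-93,643,-9],[0,0.011,0],1],[[-93,643,-9],[0,0.011,0],1],[[-93,643,-9],[0,0.011,0],1]]'; python3 - <<'E'
from h import *
st(); im,d=camera("wrist"); cv2.imwrite("pics/w14.png",im[:,:,::-1]); plan(.574,.4265,.06,94.5)
E
```

```text
time_s: 28.2
eef_pos: [0.5727, 0.4274, 0.2268]
eef_rot: [-0.002, -0.046, 0.999, -0.006]
wrist_force: [0.6, 0.4, -0.1]
opening: 1.004
28.2 [0.5727 0.4274 0.2268] F [ 0.6  0.4 -0.1] op 1.004
shift [ -1.   2. 167.] turn [-0.011 -0.003  0.011] rows>=4.0 yaw 94.5
```

View pics/w14.png

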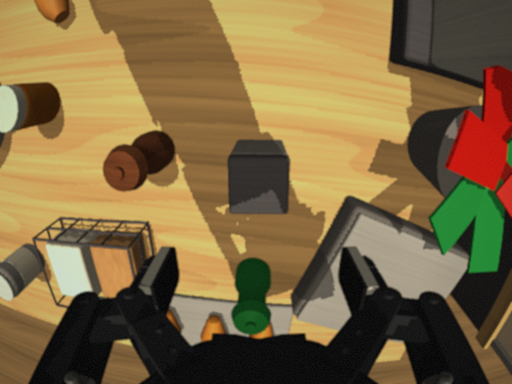

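```bash
python3 -m jog '[[[0,0,40],[-0.01,0,0.01],1],[[0,0,80],[-0.01,0,0.01],1],[[0,0,120],[-0.01,0,0.01],1],[[0,0,155],[-0.01,0,0.01],1],[[-1,1,167],[-0.01,0,0.01],1],[[-1,1,167],[-0.01,0,0.01],1],[[-1,1,167],[-0.01,0,0.01],0.4],[[-1,1,167],[-0.01,0,0.01],0.4],[[-1,1,167],[-0.01,0,0.01],0.4],[[-1,1,167],[-0.01,0,0.01],0.4],[[-1,1,167],[-0.01,0,0.01],0.4]]'; python3 -m jog '[[[0,0,-20],[0,0,0],0.4],[[0,0,-50],[0,0,0],0.4],[[0,0,-90],[0,0,0],0.4],[[0,0,-125],[0,0,0],0.4],[[0,0,-125],[0,0,0],0.4],[[0,0,-125],[0,0,0],0.4]]'; python3 - <<'E'
from h import *
st(); im,d=camera("scene"); cv2.imwrite("pics/s17.png",im[:,:,::-1]); plan(.670,-.043,.19,95)
im,d=camera("wrist"); cv2.imwrite("pics/w15.png",im[:,:,::-1])
E
```

```text
time_s: 29.17
eef_pos: [0.5759, 0.4264, 0.0642]
eef_rot: [0.001, -0.04, 0.999, 0.0]
wrist_force: [0.8, 0.4, 7.0]
opening: 0.648
time_s: 29.67
eef_pos: [0.5773, 0.4273, 0.1937]
eef_rot: [0.005, -0.04, 0.999, 0.002]
wrist_force: [0.6, -0.7, -3.7]
opening: 0.648
29.67 [0.5773 0.4273 0.1937] F [ 0.6 -0.7 -3.7] op 0.648
shift [ -56. -475.   -0.] turn [ 0.001  0.004 -0.007] rows>=11.5 yaw 95
```

View pics/s17.png

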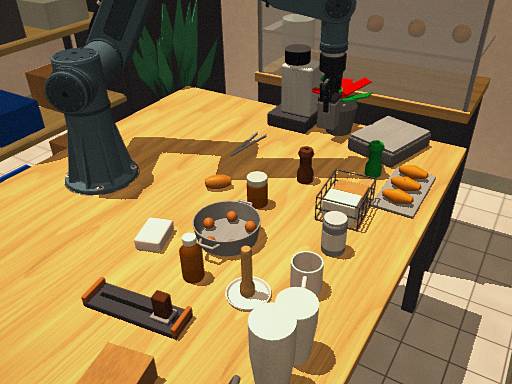

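View pics/w15.png

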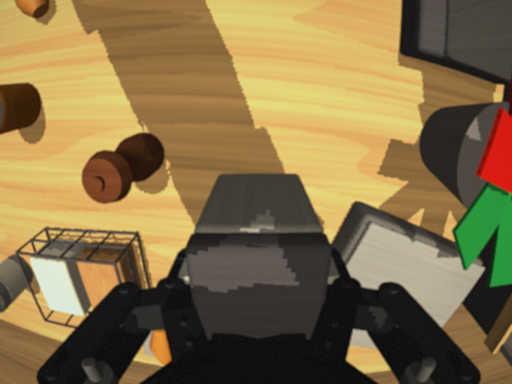

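```bash
python3 -m jog '[[[0,-20,-25],[0,0,0],0.4],[[-56,-475,-30],[0,0,0],0.4],[[-56,-475,-30],[0,0,0],0.4],[[-56,-475,-30],[0,0,0],0.4],[[-56,-475,-30],[0,0,0],0.4],[[-56,-475,-30],[0,0,0],0.4],[[-56,-475,-30],[0,0,0],0.4],[[-56,-475,-30],[0,0,0],0.4],[[-56,-475,-30],[0,0,0],0.4],[[-56,-475,-30],[0,0,0],0.4],[[-56,-475,-30],[0,0,0],0.4],[[-56,-475,-30],[0,0,0],0.4],[[-56,-475,-30],[0,0,0],0.4],[[-56,-475,-30],[0,0,0],0.4],[[-56,-475,-30],[0,0,0],0.4]]'; python3 - <<'E'
from h import *
st(); plan(.671,-.043,.075,95)
im,d=camera("wrist"); cv2.imwrite("pics/w16.png",im[:,:,::-1])
E
```

```text
time_s: 31.02
eef_pos: [0.6672, -0.0429, 0.2155]
eef_rot: [-0.002, -0.04, 0.999, 0.001]
wrist_force: [0.3, 0.3, -3.1]
opening: 0.65
31.02 [ 0.6672 -0.0429  0.2155] F [ 0.3  0.3 -3.1] op 0.65
shift [ -4.  -1. 140.] turn [ 0.002 -0.004 -0.008] rows>=3.4 yaw 95
```

View pics/w16.png

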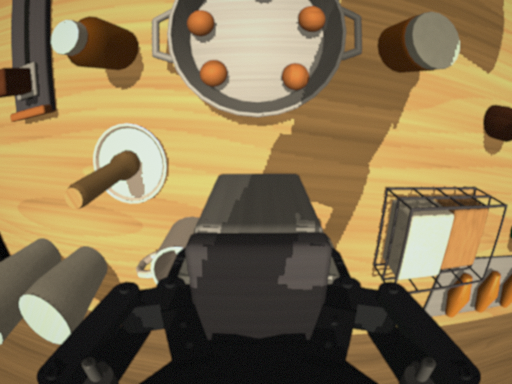

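```bash
python3 -m jog '[[[-3,-1,35],[0,0,-0.01],0.4],[[-3,-1,70],[0,0,-0.01],0.4],[[-3,-1,105],[0,0,-0.01],0.4],[[-3,-1,130],[0,0,-0.01],0.4],[[-3,-1,142],[0,0,-0.01],0.4],[[-3,-1,145],[0,0,-0.01],0.4],[[-3,-1,145],[0,0,-0.01],0.4],[[-3,-1,145],[0,0,-0.01],0.4]]'; python3 -c "
from h import *
st(); plan(.671,-.043,.063,95)"
```

```text
time_s: 31.73
eef_pos: [0.6715, -0.0421, 0.073]
eef_rot: [0.0, -0.046, 0.999, 0.0]
wrist_force: [0.1, 0.2, -3.8]
opening: 0.651
31.73 [ 0.6715 -0.0421  0.073 ] F [ 0.1  0.2 -3.8] op 0.651
shift [ 1. -1. 10.] turn [0.001 0.    0.004] rows>=0.2 yaw 95
```

```bash
python3 -m jog '[[[0,0,4],[0,0,0],0.4],[[0,0,7],[0,0,0],0.4],[[0,0,9],[0,0,0],0.4],[[0,0,10],[0,0,0],0.4],[[0,0,10],[0,0,0],0.4]]'
```

```text
time_s: 32.15
eef_pos: [0.6721, -0.0423, 0.0642]
eef_rot: [0.001, -0.046, 0.999, 0.0]
wrist_force: [-1.9, 1.1, 3.3]
opening: 0.644
```

```bash
python3 -m jog '[[[0,0,0],[0,0,0],0.9],[[0,0,0],[0,0,0],0.9],[[0,0,0],[0,0,0],0.9],[[0,0,-15],[0,0,0],0.9],[[0,0,-50],[0,0,0],0.9],[[0,0,-90],[0,0,0],1],[[0,0,-130],[0,0,0],1],[[0,0,-165],[0,0,0],1],[[0,0,-165],[0,0,0],1]]'; python3 - <<'E'
from h import *
st(); im,d,S,c=cloud("scene"); cv2.imwrite("pics/s18.png",im[:,:,::-1])
P=blob(S,.67,-.043,.06,.09,.11); print("sugar",cv2.minAreaRect((P[:,:2]*1000).astype(np.float32)))
P=blob(S,.568,.294,.06,.1,.125); print("mill",circ(P))
P=blob(S,.508,.1145,.06,.08,.1); print("jam",circ(P))
plan(.568,.2945,.23,95)
E
```

```text
time_s: 32.9
eef_pos: [0.6762, -0.0433, 0.2409]
eef_rot: [0.009, -0.046, 0.999, -0.002]
wrist_force: [0.7, -0.6, 1.5]
opening: 0.998
32.9 [ 0.6762 -0.0433  0.2409] F [ 0.7 -0.6  1.5] op 0.998
sugar ((670.0961303710938, -42.564727783203125), (57.635833740234375, 60.24053192138672), 3.6711182594299316)
mill [0.56962246 0.29534632 0.0236561 ]
jam [0.50898677 0.11426095 0.03143728]
shift [ 76. 346.   5.] turn [-0.003  0.013  0.004] rows>=8.5 yaw 95
```

View pics/s18.png

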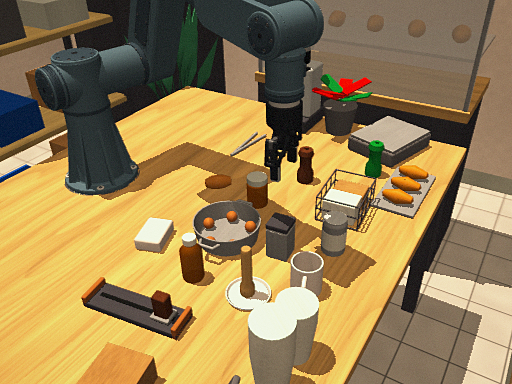

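Sugar stands at (148, 0) mm in the pan frame; in the scene view it is at (281,237). Last is the mill, gripped by its head.

```bash
python3 -m jog '[[[76,346,5],[0,0.013,0],1],[[76,346,5],[0,0.013,0],1],[[76,346,5],[0,0.013,0],1],[[76,346,5],[0,0.013,0],1],[[76,346,5],[0,0.013,0],1],[[76,346,5],[0,0.013,0],1],[[76,346,5],[0,0.013,0],1],[[76,346,5],[0,0.013,0],1],[[76,346,5],[0,0.013,0],1],[[76,346,5],[0,0.013,0],1],[[76,346,5],[0,0.013,0],1]]'; python3 - <<'E'
from h import *
st(); im,d=camera("wrist"); cv2.imwrite("pics/w17.png",im[:,:,::-1]); plan(.568,.2945,.096,95)
E
```

```text
time_s: 33.87
eef_pos: [0.5666, 0.2955, 0.2293]
eef_rot: [-0.001, -0.047, 0.999, -0.002]
wrist_force: [0.3, -1.1, 0.0]
opening: 1.001
33.87 [0.5666 0.2955 0.2293] F [ 0.3 -1.1  0. ] op 1.001
shift [ -1.   1. 133.] turn [-0.004 -0.001  0.005] rows>=3.2 yaw 95
```

View pics/w17.png

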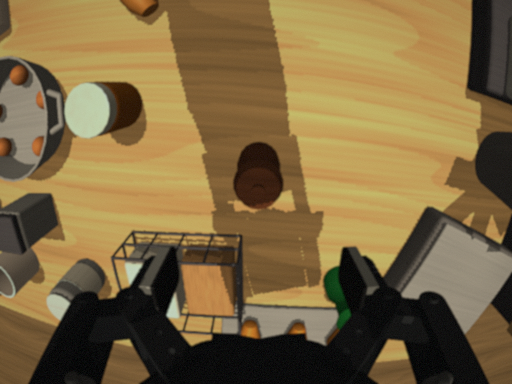

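```bash
python3 -m jog '[[[-1,0,40],[0,0,0],1],[[-1,0,80],[0,0,0],1],[[-1,0,115],[0,0,0],1],[[-1,0,133],[0,0,0],1],[[-1,0,133],[0,0,0],1],[[-1,0,133],[0,0,0],1],[[-1,0,133],[0,0,0],0.25],[[-1,0,133],[0,0,0],0.25],[[-1,0,133],[0,0,0],0.25],[[-1,0,133],[0,0,0],0.25],[[-1,0,133],[0,0,0],0.25],[[-1,0,133],[0,0,0],0.25]]'; python3 -m jog '[[[0,0,-15],[0,0,0],0.25],[[0,0,-35],[0,0,0],0.25],[[0,0,-40],[0,0,0],0.25],[[0,0,-40],[0,0,0],0.25]]'; python3 - <<'E'
from h import *
st(); im,d=camera("scene"); cv2.imwrite("pics/s19.png",cv2.resize(im[100:240,230:400,::-1],(728,600),interpolation=cv2.INTER_CUBIC)); plan(.622,.1955,.14,95)
E
```

```text
time_s: 34.92
eef_pos: [0.5696, 0.2944, 0.0988]
eef_rot: [0.002, -0.046, 0.999, -0.002]
wrist_force: [-0.3, -0.3, 5.5]
opening: 0.519
time_s: 35.25
eef_pos: [0.5708, 0.2951, 0.1411]
eef_rot: [0.004, -0.047, 0.999, -0.001]
wrist_force: [0.7, 0.0, -3.0]
opening: 0.517
35.25 [0.5708 0.2951 0.1411] F [ 0.7  0.  -3. ] op 0.517
shift [ -43. -104.   -0.] turn [-0.003  0.005  0.006] rows>=2.7 yaw 95
```

View pics/s19.png

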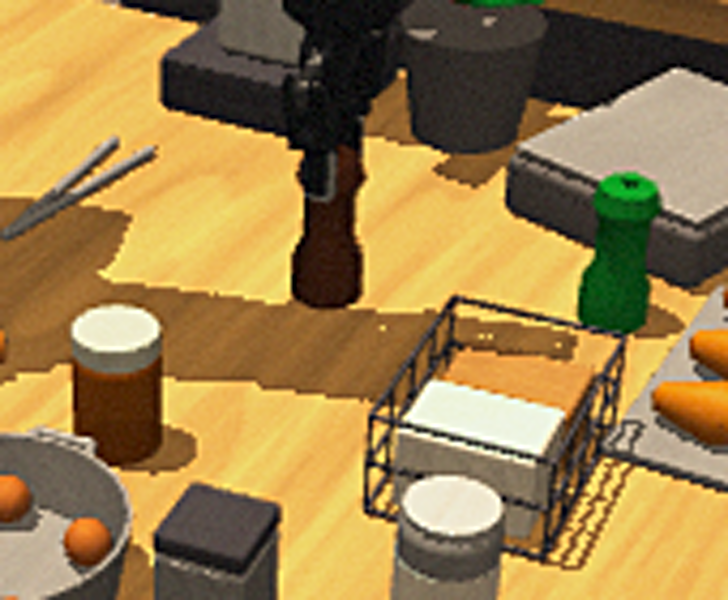

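```bash
python3 -m jog '[[[-14,-35,0],[0,0,0],0.25],[[-28,-70,0],[0,0,0],0.25],[[-40,-98,0],[0,0,0],0.25],[[-43,-104,0],[0,0,0],0.25],[[-43,-104,0],[0,0,0],0.25],[[-43,-104,20],[0,0,0],0.25],[[-43,-104,32],[0,0,0],0.25],[[-43,-104,37],[0,0,0],0.25],[[-43,-104,40],[0,0,0],0.25],[[-43,-104,42],[0,0,0],0.25],[[-43,-104,42],[0,0,0],0.25]]'; python3 -c "
from h import *
st(); plan(.622,.1955,.098,95)"
```

```text
time_s: 36.22
eef_pos: [0.6221, 0.1962, 0.0989]
eef_rot: [0.002, -0.047, 0.999, -0.002]
wrist_force: [1.3, 0.1, 3.7]
opening: 0.518
36.22 [0.6221 0.1962 0.0989] F [1.3 0.1 3.7] op 0.518
shift [ 0. -1.  1.] turn [-0.003  0.004  0.007] rows>=0.1 yaw 95
```

In contact. Releasing and checking everything with a clear view.

```bash
python3 -m jog '[[[0,0,0],[0,0,0],0.8],[[0,0,0],[0,0,0],0.8],[[0,0,0],[0,0,0],0.8],[[0,0,0],[0,0,0],0.8],[[0,0,-20],[0,0,0],0.8],[[0,0,-50],[0,0,0],1],[[0,0,-90],[0,0,0],1],[[0,0,-130],[0,0,0],1],[[0,0,-130],[0,0,0],1]]'; cat > chk.py <<'E'
from h import *
import sys
st(); im,d,S,c=cloud("scene"); cv2.imwrite(f"pics/{sys.argv[1]}.png",im[:,:,::-1])
def fr(p,o,yaw):
    a=np.radians(yaw); d=np.array(p)-o; return (np.array([np.cos(a)*d[0]+np.sin(a)*d[1],-np.sin(a)*d[0]+np.cos(a)*d[1]])*1000).round(1)
def one(n,x,y,r,z0,z1,o,yaw):
    P=blob(S,x,y,r,z0,z1)
    if len(P)<5: print(n,"not seen",len(P)); return
    q=circ(P); print(n,len(P),q.round(4),"ztop",np.percentile(P[:,2],95).round(3),"frame",fr(q[:2],o,yaw))
one("pestle",.678,-.204,.04,.12,.14,np.array([.678,-.2035]),0)
one("jam",.507,.1145,.06,.08,.1,PC,4.8)
one("honey",.536,-.22,.05,.105,.13,PC,4.8)
one("sugar",.67,-.043,.06,.09,.11,PC,4.8)
one("mill",.62,.196,.06,.1,.125,np.array([.736,.206]),4.9)
P=blob(S,.567,-.36,.05,.065,.09)
if len(P)>5: print("grip",cv2.minAreaRect((P[:,:2]*1000).astype(np.float32)))
E
python3 chk.py s20
```

```text
time_s: 36.97
eef_pos: [0.6261, 0.1973, 0.2393]
eef_rot: [0.01, -0.047, 0.999, -0.001]
wrist_force: [1.5, 0.5, 2.3]
opening: 0.998
36.97 [0.6261 0.1973 0.2393] F [1.5 0.5 2.3] op 0.998
pestle 109 [ 0.6772 -0.205   0.012 ] ztop 0.136 frame [-0.8 -1.5]
jam 240 [0.5108 0.1156 0.0314] ztop 0.092 frame [  3.1 170.9]
honey 163 [ 0.5351 -0.2208  0.017 ] ztop 0.121 frame [  -0.8 -166.3]
sugar 410 [ 0.6706 -0.0424  0.0381] ztop 0.102 frame [149.1   0.2]
mill 124 [0.6234 0.1952 0.0235] ztop 0.114 frame [-113.2   -1.2]
grip ((567.0772094726562, -360.57550048828125), (35.5048828125, 26.75858497619629), 5.073616981506348)
```

View pics/s20.png

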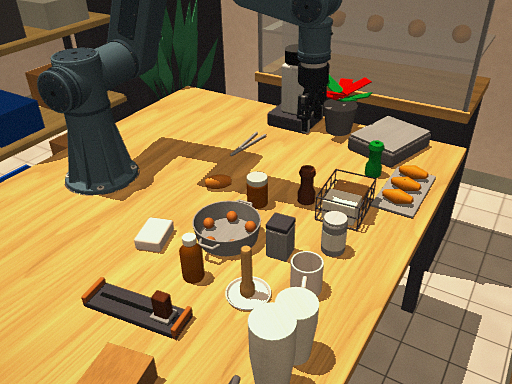

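All in place. I'll move over the order slide and check again before sliding.

```bash
python3 -c "
from h import *
plan(.568,-.3595,.2,98)"
```

```text
shift [ 110. -549.   35.] turn [-0.003  0.016 -0.045] rows>=13.4 yaw 98
```

```bash
python3 -m jog '[[[110,-549,35],[0,0.016,-0.045],1],[[110,-549,35],[0,0.016,-0.045],1],[[110,-549,35],[0,0.016,-0.045],1],[[110,-549,35],[0,0.016,-0.045],1],[[110,-549,35],[0,0.016,-0.045],1],[[110,-549,35],[0,0.016,-0.045],1],[[110,-549,35],[0,0.016,-0.045],1],[[110,-549,35],[0,0.016,-0.045],1],[[110,-549,35],[0,0.016,-0.045],1],[[110,-549,35],[0,0.016,-0.045],1],[[110,-549,35],[0,0.016,-0.045],1],[[110,-549,35],[0,0.016,-0.045],1],[[110,-549,35],[0,0.016,-0.045],1],[[110,-549,35],[0,0.016,-0.045],1],[[110,-549,35],[0,0.016,-0.045],1],[[110,-549,35],[0,0.016,-0.045],1]]'; python3 chk.py s21;  python3 - <<'E'
from h import *
im,d=camera("wrist"); cv2.imwrite("pics/w18.png",im[:,:,::-1]); plan(.568,-.3595,.051,98)
E
```

```text
time_s: 38.35
eef_pos: [0.5669, -0.3603, 0.1989]
eef_rot: [-0.001, -0.069, 0.998, -0.001]
wrist_force: [-0.0, -0.1, 0.8]
opening: 1.001
38.35 [ 0.5669 -0.3603  0.1989] F [-0.  -0.1  0.8] op 1.001
pestle 111 [ 0.6763 -0.2043  0.0128] ztop 0.135 frame [-1.7 -0.8]
jam 236 [0.5048 0.114  0.0326] ztop 0.092 frame [ -3.  169.8]
honey 167 [ 0.536  -0.2194  0.0173] ztop 0.121 frame [   0.2 -165. ]
sugar 411 [ 0.6705 -0.0415  0.0382] ztop 0.102 frame [149.1   1. ]
mill 120 [0.6239 0.1963 0.0234] ztop 0.113 frame [-1.125e+02 -1.000e-01]
grip ((567.279296875, -360.7342529296875), (34.12273406982422, 26.247968673706055), 13.082330703735352)
shift [ -0.  -1. 149.] turn [-0.002 -0.001  0.001] rows>=3.6 yaw 98
```

View pics/w18.png

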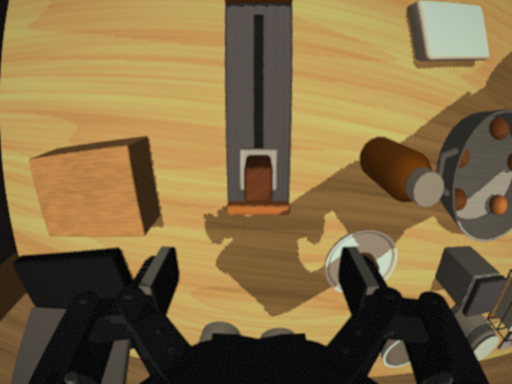

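View pics/s21.png

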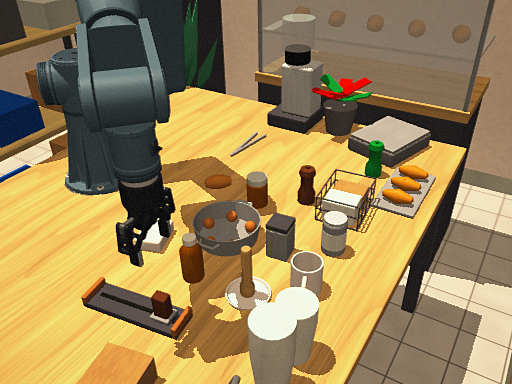

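Everything is still in place, and the grip (258,178) is centred between the fingers. I'll grasp it and slide it back.

```bash
python3 -m jog '[[[0,0,40],[0,0,0],1],[[0,0,80],[0,0,0],1],[[0,0,120],[0,0,0],1],[[0,0,145],[0,0,0],1],[[0,0,149],[0,0,0],1],[[0,0,149],[0,0,0],1],[[0,0,149],[0,0,0],0.1],[[0,0,149],[0,0,0],0.1],[[0,0,149],[0,0,0],0.1],[[0,0,149],[0,0,0],0.1],[[0,0,149],[0,0,0],0.1],[[0,0,149],[0,0,0],0.1],[[0,0,149],[0,0,0],0.1]]'; python3 -m jog '[[[10,0,0],[0,0,0],0.1],[[22,0,0],[0,0,0],0.1],[[36,0,0],[0,0,0],0.1],[[50,0,0],[0,0,0],0.1],[[64,0,0],[0,0,0],0.1],[[78,0,0],[0,0,0],0.1],[[92,0,0],[0,0,0],0.1],[[106,0,0],[0,0,0],0.1],[[118,0,0],[0,0,0],0.1],[[128,0,0],[0,0,0],0.1],[[134,0,0],[0,0,0],0.1],[[136,0,0],[0,0,0],0.1],[[136,0,0],[0,0,0],0.1],[[136,0,0],[0,0,0],0.1]]'
```

```text
time_s: 39.53
eef_pos: [0.5684, -0.3595, 0.0524]
eef_rot: [0.0, -0.07, 0.998, -0.002]
wrist_force: [-0.1, -0.3, 6.6]
opening: 0.3
time_s: 40.7
eef_pos: [0.4335, -0.3782, 0.0524]
eef_rot: [0.0, -0.07, 0.998, -0.001]
wrist_force: [-1.6, 3.1, 5.4]
opening: 0.296
```

```bash
python3 -m jog '[[[2,0,0],[0,0,0],0.1],[[4,0,0],[0,0,0],0.1],[[6,0,0],[0,0,0],0.1],[[8,0,0],[0,0,0],0.1],[[8,0,0],[0,0,0],0.1],[[8,0,0],[0,0,0],0.1]]'
```

```text
time_s: 41.2
eef_pos: [0.4293, -0.3787, 0.0524]
eef_rot: [0.004, -0.07, 0.998, -0.002]
wrist_force: [18.2, 3.8, -5.5]
opening: 0.296
```

The near stop is reached: 18 N of reaction after 140 mm of travel. Releasing and doing the final check.

```bash
python3 -m jog '[[[0,0,0],[0,0,0],1],[[0,0,0],[0,0,0],1],[[0,0,0],[0,0,0],1],[[0,0,0],[0,0,0],1],[[0,0,0],[0,0,0],1],[[0,0,-40],[0,0,0],1],[[0,0,-80],[0,0,0],1],[[0,0,-120],[0,0,0],1],[[0,0,-160],[0,0,0],1],[[0,0,-160],[0,0,0],1],[[0,0,-160],[0,0,0],1]]'; python3 chk.py s22;  python3 - <<'E'
from h import *
im,d=camera("wrist"); cv2.imwrite("pics/w19.png",im[:,:,::-1])
im,d,S,c=cloud("scene"); P=blob(S,.428,-.377,.05,.065,.09); print("grip",len(P),cv2.minAreaRect((P[:,:2]*1000).astype(np.float32)) if len(P)>4 else 0)
E
```

```text
time_s: 42.12
eef_pos: [0.4291, -0.38, 0.216]
eef_rot: [0.005, -0.07, 0.998, -0.005]
wrist_force: [-0.2, 0.1, -0.9]
opening: 0.998
42.12 [ 0.4291 -0.38    0.216 ] F [-0.2  0.1 -0.9] op 0.998
pestle 106 [ 0.6777 -0.2059  0.0115] ztop 0.135 frame [-0.3 -2.4]
jam 243 [0.5075 0.1147 0.032 ] ztop 0.092 frame [ -0.3 170.4]
honey 167 [ 0.5372 -0.2193  0.0172] ztop 0.121 frame [   1.4 -165. ]
sugar 416 [ 0.6698 -0.0428  0.0388] ztop 0.102 frame [148.3  -0.2]
mill 119 [0.6238 0.195  0.0221] ztop 0.114 frame [-112.7   -1.4]
grip 187 ((428.2806701660156, -378.7679748535156), (34.697044372558594, 27.567543029785156), 5.230765342712402)
```

View pics/s22.png

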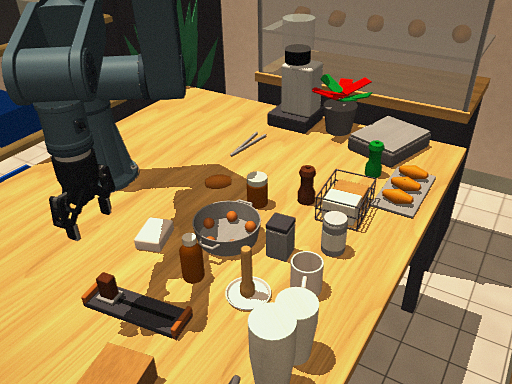

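View pics/w19.png

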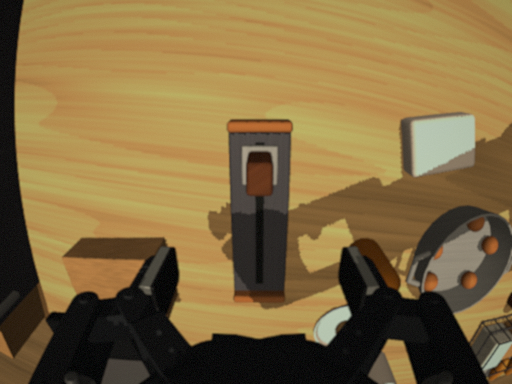

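The slide is back by its full 140 mm: the grip moved from x = .567 to .428, and in the wrist view it sits at (260,175) beside the near block. Everything stands in place, so I'm handing in.

```bash
python3 -c "
from bench import *
print(hand_in())"
```

```text
the job is handed in; nothing more can be done
None
```

I finished every step in order and handed the job in at about 42 s of robot time; no verdict is reported.

- **Order slide:** I pushed it to its far stop at the start (17 N against the stop). Once everything stood in place I slid it back 140 mm to the near stop (18 N against the stop).
- **Stirring:** The first round left one nut only about 6 mm from a start position, so I stirred more. At the last measurement every nut was at least 29 mm from all five start positions, and all five are still in the pan.
- **Pestle:** It had tipped about 0.11 rad in the grip. I corrected that before setting it down, and it stands upright about 2 mm from the saucer's centre.

All four items were on the counter. The last camera check before hand-in showed them upright at these positions:

| Item | Reference | Distance out (mm) | Sideways offset (mm) | Gap (mm) |
|---|---|---|---|---|
| Jam | pan's left handle | 170 | 0 | about 33 |
| Honey | pan's right handle | 165 | 1 | about 32 |
| Sugar | behind the pan | 148 | 0 | about 32 |
| Mill | front of the basket | 113 | 1 | about 28 |

No check failed at the end. Repeated camera readings of the jam differed by up to about 6 mm. I saw no item knocked aside, and the roll, mug, can, butter dish and tongs look unmoved in the pictures; I did not measure them again.

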